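Put the matatu set away

ROBOT

A 6-joint arm with a two-finger parallel gripper is mounted at the origin on the work surface. World frame = base frame: x ahead of the robot, y to its left, z up, the work surface at z = 0. Lengths are in m, angles in rad, forces in N, time in s.
With the tool pointing down it reaches from about 0.35 to 0.775 m from the base axis. Payload 5.5 kg.
Tool frame: the origin (TCP) lies midway between the tips of the shut fingers; the grasp point (between the pads) lies 19 mm behind it; z points along the fingers, y is the line along which they close (so a half turn about z gives the same grasp; the last joint's range is limited). The gripper opens to 85 mm and grips with 20 to 120 N. Pads are 22 mm wide; open, the fingers measure 114 mm over their backs; the gripper's body (76 mm by 85 mm) begins 54 mm behind the grasp point. The pads swing forward as they close: fully open they stand 13 mm farther back than shut.
Start: joints at [-1.295, 0.313, 0.046, 1.304, 0, 1.431], TCP at [0.232, -0.526, 0.231] pointing down, gripper open.
Joint ranges: [-2.76, 2.76], [-0.86, 1.69], [-1.03, 1.26], [-2.2, 2.34], [-1.47, 1.5], [-3.14, 3.14]. Speed limits (rad/s): [2.57, 2.57, 3.14, 3.14, 3.14, 3.14].

INTERFACE

Orientations are given as a unit quaternion [w, x, y, z].
In Python, from workcell import env gives the robot as it stands.
- The arm moves only by the tool move_arm, never from a script. Its argument "targets" is a list of rows, each a list of 3 entries, a list of its own where there are three numbers: the shift along the tool's x, y, z in mm, then the turn, a rotation vector about the tool's x, y, z in units of 10 degrees (1.0 is 10 degrees), then the closure, from -1 (fully open) to 1 (shut). In form: [[[dx, dy, dz], [ax, ay, az], gripper], ...]. A call has 1 to 5 rows; each row is the pose to reach, as a shift and turn from the pose commanded when the call began, along the tool's axes at that moment; what a row does not reach only later rows make up. A row lasts 1/8 s, in which the tool goes at most 62.5 mm and 10.7 degrees, less where a joint would pass 70% of its speed; a pose out of reach is approached as far as the arm can. A call with a gripper value outside its range is refused whole. The fingers move at their own pace and stop on an object; "squeeze" is the grip in N (left out, the last holds). Time passes only in rows, so rows that repeat a pose let the fingers close. It gives the time, the measured TCP pose, the force, the opening and the grip force at its end, in the units of the state.
- env.get_state(): the state, without advancing time (a new reading comes with each control period).
- env.read_camera(name): name is "scene" or "top"; returns a dict with "pixels" (420x560x3 uint8, red, green, blue), "fovy" (degrees; the focal length in pixels is half the picture's height over the tangent of half this angle, whatever the lens; pixels are square), "cx", "cy" (the principal point, pixels), "extrinsics" (4x4, takes a point from world to camera coordinates). Camera axes: x right, y up, looking along -z (the intrinsics and any distortion apply to the point x, -y, -z); pixel columns grow to the right and rows downward; lengths in m; the calibration is good to about 2 mm. A picture is of the moment at which its call begins. There is no depth.
- env.hand_in(): hands the job in; it is judged then, once.
Trained networks look in a picture, given as the dict that the camera call returned (one of the last four; its "shot" number tells which), for a name from the list of things; names that differ only in an ending like _2 or _b are one class to them, and where a whole thing is asked for, a point or a joint stands for the part that bears it (a point fixed in the world has none). Each returns a list of dicts, best first, with "confidence" (0 to 1); they miss things now and then, are a little off and sometimes report something else, mostly with a low value. They report only what shows in the picture. A call takes as long as a camera call.
- env.spot_in(thing, picture): "centre" ([x, y, z] in m, in world coordinates, good to about 4 mm: the middle of the surface that is visible of it).
- env.regions_of(thing, picture): "mask" (420x560 bool, what is visible of it).
- env.landmark_of(thing, picture): "centre" ([x, y, z] in m, in world coordinates, good to about 4 mm: a listed point, or the origin of a listed thing).
The state is a dict: "clock": time; "joint_pos": joint angles; "qvel": joint speeds; "tau": joint torques, N m; "tcp_pos": TCP position; "orientation": TCP orientation; "wrist_force": force on the tool from outside, world axes, zero at the start; "ft_torque": the same for the moment, N m; "finger_gap": finger opening in m; "grip_force": force on a finger pad.
Only numpy, scipy, OpenCV 4.12 (cv2) and the standard library are available. Lean on these libraries where they do the work, as an engineer would, in place of code of your own. Each camera call takes 0.05 s, during which the arm holds its last target. There are 200 camera calls.

TASK

Put the toy minibus set away: drop every wooden minibus on the bench into the grey pot, then set the lid on the pot and turn it until its hidden lugs find their notches and it drops fully home, level on the rim. Also lean the wooden road board against the acrylic block tower, at a slant with its lower end on the bench and its upper end resting on the tower. Leave the doll's helmet, the xylophone bar and the excavator where they are.

Things in the scene. Friction and masses are not known exactly. Their poses are not given: they have to be found in the camera images.
- pot: grey ceramic pot, 122 mm across, 105 mm high, fixed to the bench; origin at the centre of its underside, z up. Inner floor 7 mm up, 110 mm clear width inside; a wooden ring, flush with the rim, narrows the mouth (see pot_rim)
- pot_rim (a point): centre of the pot's mouth, level with the rim, 105 mm above the pot's origin. The mouth ring here is 18 mm deep with a round opening 84 mm across; three equal notches, 18 mm wide, 120 degrees apart, are cut outward from the opening through its full depth. The ring may stand at any angle, unrelated to the pot's yaw
- lid: loose wooden lid, 0.22 to 0.35 kg, starting upright on the bench; origin at the centre of its flat underside, z up. From the bottom: a round plug 81 mm across (tapering to 66 mm over its lowest 8 mm) up to 22 mm; a blue-green flange 114 mm across from 22 to 29 mm; a yellow handle bar 50 mm long (lid's x), 16 mm wide (y), from 29 to 57 mm
- lid_grip (a point): centre of the lid's handle bar, on the lid's axis 45 mm above its origin; axes as the lid's
- lid_lugs (a point): on the lid's axis, 13 mm above its origin, level with the undersides of its three hidden lugs: 11 mm wide, 9 mm high, out to 49 mm radius, at 0, 120, 240 degrees from lid x. On the mouth ring they hold the lid 9 mm high (this point at rim height); turned to the notches (within 120 degrees) the lid, if not gripped tight, falls 9 mm by its own weight till the flange lies on the rim
- board: loose wooden road board with a dark road strip on one face, 180 mm (its x) by 60 mm (y) by 10 mm (z), about 0.1 kg, starting flat on the bench; origin at the centre of the face without the road strip (its underside at the start)
- tower: tower of three clear tinted acrylic blocks (blue, clear, pink) glued together and to the bench, 70 mm square, 156 mm high; origin at the centre of its underside, so each of its four flat upright faces is 35 mm from the origin, along its own x and y axes; there is free bench on its -y side. The board does not slip on it or on the bench at a slope of 45 degrees
- van1: small wooden toy minibus, white with a yellow stripe, a block 40 mm long (x), 22 mm wide (y), 24 mm high, 25 g; origin at the centre of its underside; three to five of the five minibuses are present (absent: None)
- van2: small wooden toy minibus, red with a yellow stripe, a block 40 mm long (x), 22 mm wide (y), 24 mm high, 25 g; origin at the centre of its underside; three to five of the five minibuses are present (absent: None)
- van3: small wooden toy minibus, blue with a yellow stripe, a block 40 mm long (x), 22 mm wide (y), 24 mm high, 25 g; origin at the centre of its underside; three to five of the five minibuses are present (absent: None)
- van4: small wooden toy minibus, green with a yellow stripe, a block 40 mm long (x), 22 mm wide (y), 24 mm high, 25 g; origin at the centre of its underside; three to five of the five minibuses are present (absent: None)
- van5: small wooden toy minibus, purple with a yellow stripe, a block 40 mm long (x), 22 mm wide (y), 24 mm high, 25 g; origin at the centre of its underside; three to five of the five minibuses are present (absent: None)
- helmet: red plastic doll's helmet, 88 mm across, 56 mm high; origin at the centre of its underside; a bystander to be left where it is
- xylobar: wooden xylophone bar, 120 mm (x) by 30 by 15 mm, lying flat; origin at the centre of its underside; a bystander to be left where it is
- excavator: orange toy excavator, body 110 (x) by 75 mm, 110 mm high, arm reaching 145 mm to its -y side; origin at the centre of its underside; a bystander to be left where it is

How it is judged:
By the outcome, as a careful person would: the job done as asked, in the order asked, and still so for the second after the job is handed in, with the robot touching nothing.
Of van1, van2, van3, van4, van5 only 3 to 5 are there at a start; the rules pass over those that are not, and their reading is None.
At some moment in a run one of van1, van2, van3, van4, van5, board may be knocked a few centimetres aside while the robot is not near it.
It also fails if it takes over 210 s, if anything falls off the work surface, if the arm or the gripper's body presses on something with over 40 N, if the wrist force passes 120 N, or if a joint passes its speed limit or range.

## Working session

There is one attempt and no reset: what is moved stays moved. The work goes in short steps, Python scripts to look and compute and a tool call to move; the robot and the scene stay as the last step left them, time stands still between calls to the robot, and variables do not carry over. Pictures are saved under pics/ and viewed, at most 14 in all, crops included, and the job is handed in when it is done.

Besides the shell and the picture viewer there is one more tool, called as name([rows], argument=value, ...), one row to a line, values as JSON. move_arm: Moves the arm, as the interface text tells. Its arguments: {"type":"object","properties":{"targets":{"type":"array","items":{"type":"array"}},"squeeze":{"type":"number"}},"required":["targets"]}

```bash
mkdir -p pics; ls
cat > h.py <<'E'
import numpy as np, cv2
from workcell import env
def ray(p,u,v):
    f=p["pixels"].shape[0]/2/np.tan(np.radians(p["fovy"])/2)
    d=np.array([(u-p["cx"])/f,-(v-p["cy"])/f,-1.])
    E=np.array(p["extrinsics"]);R=E[:3,:3];t=E[:3,3]
    return -R.T@t, R.T@d
def at(p,u,v,z):
    o,d=ray(p,u,v); return o+d*(z-o[2])/d[2]
def save(p,n): cv2.imwrite(f"pics/{n}.png",p["pixels"][:,:,::-1])
E
python3 - <<'E'
from h import *
for n in("scene","top"):
    p=env.read_camera(n);save(p,n+"0")
    print(n,{k:np.round(v,3).tolist() if k=="extrinsics" else v for k,v in p.items() if k!="pixels"})
    for t in "pot pot_rim lid lid_grip board tower van1 van2 van3 van4 van5 helmet xylobar excavator".split():
        r=env.landmark_of(t,p)
        print(t,[(np.round(q["centre"],3).tolist(),round(q["confidence"],2)) for q in r[:2]])
E
```

```text
pics
scene {'fovy': 54.451503273134364, 'cx': 284.51952355117345, 'cy': 213.36769534345072, 'extrinsics': [[-0.804, 0.594, -0.015, 0.5], [-0.405, -0.53, 0.745, 0.175], [0.435, 0.605, 0.667, -1.286], [0.0, 0.0, 0.0, 1.0]], 'shot': 1}
pot [([0.486, -0.386, 0.0], 0.76)]
pot_rim [([0.489, -0.385, 0.105], 0.83)]
lid [([0.443, -0.151, -0.002], 0.75)]
lid_grip [([0.44, -0.152, 0.044], 0.94)]
board [([0.484, 0.148, -0.003], 0.79)]
tower [([0.575, 0.36, 0.001], 0.91)]
van1 [([0.682, -0.039, 0.002], 0.75), ([0.594, -0.097, -0.001], 0.72)]
van2 [([0.682, -0.039, 0.002], 0.75), ([0.594, -0.097, -0.001], 0.72)]
van3 [([0.682, -0.039, 0.002], 0.75), ([0.594, -0.097, -0.001], 0.72)]
van4 [([0.682, -0.039, 0.002], 0.75), ([0.594, -0.097, -0.001], 0.72)]
van5 [([0.682, -0.039, 0.002], 0.75), ([0.594, -0.097, -0.001], 0.72)]
helmet [([0.693, -0.289, 0.002], 0.76), ([0.602, 0.009, -0.002], 0.55)]
xylobar [([0.689, 0.153, -0.0], 0.57)]
excavator [([0.806, -0.061, 0.001], 0.72)]
top {'fovy': 47.59572811928564, 'cx': 276.9227698354988, 'cy': 212.19248881944128, 'extrinsics': [[-0.048, -0.999, -0.002, 0.02
[... 265 characters left out ...]
-0.147, 0.045], 0.6)]
board [([0.485, 0.147, 0.001], 0.57), ([0.598, -0.092, -0.005], 0.44)]
tower [([0.572, 0.355, -0.002], 0.83), ([0.491, -0.384, -0.001], 0.45)]
van1 [([0.598, -0.09, -0.003], 0.57), ([0.486, 0.147, -0.001], 0.54)]
van2 [([0.598, -0.09, -0.003], 0.57), ([0.486, 0.147, -0.001], 0.54)]
van3 [([0.598, -0.09, -0.003], 0.57), ([0.486, 0.147, -0.001], 0.54)]
van4 [([0.598, -0.09, -0.003], 0.57), ([0.486, 0.147, -0.001], 0.54)]
van5 [([0.598, -0.09, -0.003], 0.57), ([0.486, 0.147, -0.001], 0.54)]
helmet [([0.689, -0.291, -0.003], 0.62), ([0.602, 0.009, 0.002], 0.17)]
xylobar [([0.691, 0.155, 0.002], 0.92), ([0.691, -0.287, -0.002], 0.6)]
excavator [([0.813, -0.067, 0.001], 0.9)]
```

View pics/top0.png

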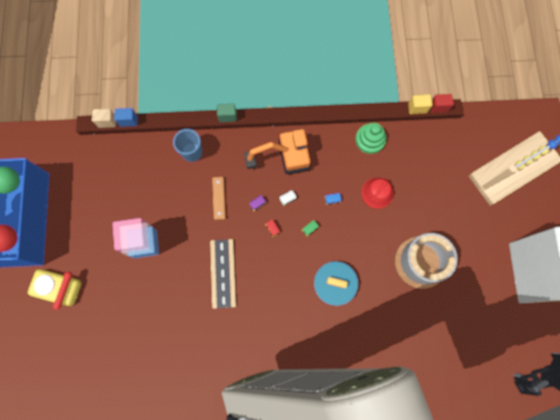

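View pics/scene0.png

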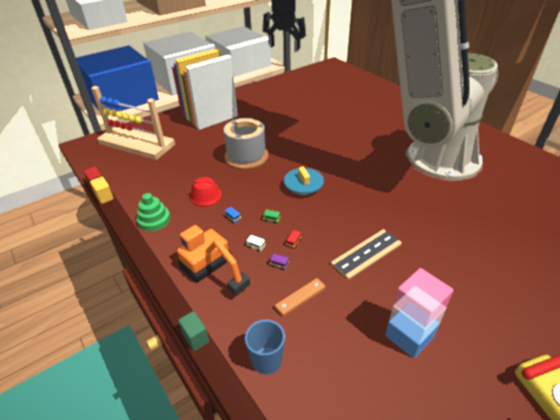

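Both views show all five vans: in the top view, purple is at (258,203), white (288,197), red (273,228), green (311,227) and blue (333,198). The lid is at (336,283), pot (430,260), board (222,273) and tower (135,238).

```bash
cat >> h.py <<'E'
def proj(p,X):
    E=np.array(p["extrinsics"]);c=E[:3,:3]@np.array(X)+E[:3,3]
    f=p["pixels"].shape[0]/2/np.tan(np.radians(p["fovy"])/2)
    return p["cx"]+f*c[0]/-c[2], p["cy"]+f*c[1]/c[2]
def rect(p,m,z):
    "centre and yaw (long side) of mask pixels projected on height z"
    v,u=np.nonzero(m)
    P=np.array([at(p,a,b,z)[:2] for a,b in zip(u,v)])*1000
    (c,s,a)=cv2.minAreaRect(P.astype(np.float32)); a=a if s[0]>=s[1] else a+90
    return np.round(c,1),np.round(s,1),round((a+90)%180-90,1),np.round(P.mean(0),1)
E
python3 - <<'E'
from h import *
for n in("scene","top"):
    p=env.read_camera(n)
    print(n,"pot_rim proj",proj(p,[.488,-.385,.105]),"xylo",proj(p,[.69,.154,.0]),"tower top",proj(p,[.573,.357,.156]))
    for r in env.regions_of("van1",p)[:9]:
        m=r["mask"]; v,u=np.nonzero(m)
        print("van",round(r["confidence"],2),m.sum(),(u.mean().round(),v.mean().round()),p["pixels"][m].mean(0).round(),rect(p,m,.014))
    for r in env.landmark_of("van1",p): print(np.round(r["centre"],3),round(r["confidence"],2))
    for t,z in(("board",.01),("xylobar",.015),("tower",.1),("lid_grip",.029)):
        for r in env.regions_of(t,p)[:1]: print(t,round(r["confidence"],2),r["mask"].sum(),rect(p,r["mask"],z))
p_=p["pixels"]
a=cv2.resize(p_[225:295,385:465],None,fx=7,fy=7,interpolation=cv2.INTER_CUBIC)
b=cv2.resize(p_[255:310,310:365],None,fx=4,fy=4,interpolation=cv2.INTER_CUBIC)
c=cv2.resize(p_[210:265,105:165],None,fx=4,fy=4,interpolation=cv2.INTER_CUBIC)
o=np.zeros((490,800,3),np.uint8);o[:490,:560]=a;o[:220,560:780]=b;o[230:450,560:800]=c
cv2.imwrite("pics/crop.png",o[:,:,::-1])
E
```

```text
scene pot_rim proj (np.float64(243.92340659690288), np.float64(127.8030097366623)) xylo (np.float64(301.25412809056036), np.float64(298.7111377494025)) tower top (np.float64(426.4114969087253), np.float64(287.72773293276197))
van 0.75 168 (np.float64(271.0), np.float64(216.0)) [ 81. 144.  76.] (array([596.3, -93.1]), array([43.2, 44.1]), -53.0, array([596.1, -93.3]))
van 0.59 187 (np.float64(293.0), np.float64(239.0)) [196.  70.  57.] (array([600. ,   8.8]), array([58.8, 30.4]), 32.4, array([600.6,   8.8]))
van 0.5 149 (np.float64(232.0), np.float64(215.0)) [ 75. 118. 171.] (array([ 674.9, -161.8]), array([31.4, 57.1]), -88.8, array([ 674.8, -161. ]))
van 0.5 202 (np.float64(278.0), np.float64(262.0)) [131.  76. 133.] (array([673.2,  46.4]), array([36.7, 45.2]), -56.6, array([673.9,  46.9]))
van 0.46 181 (np.float64(255.0), np.float64(243.0)) [198. 195. 182.] (array([682.7, -36.7]), array([37.2, 45.8]), -58.1, array([683.2, -36.2]))
[ 0.684 -0.034  0.003] 0.66
[ 0.676 -0.162  0.002] 0.59
[ 0.601  0.007 -0.002] 0.5
board 0.92 1455 (array([485.4, 150. ]), array([184.4,  62.8]), 1.0, ar
[... 1055 characters left out ...]
.7, 39.8]), -60.9, array([672.7,  49.9]))
van 0.46 96 (np.float64(332.0), np.float64(199.0)) [ 87. 145. 211.] (array([ 674.1, -158.3]), array([20.9, 35.9]), -83.1, array([ 674. , -158.5]))
[0.672 0.048 0.   ] 0.69
[ 0.681 -0.034 -0.003] 0.66
[ 0.597 -0.091 -0.003] 0.55
[ 0.6    0.006 -0.001] 0.46
[ 0.673 -0.166 -0.002] 0.45
board 0.71 1508 (array([485.3, 148.3]), array([180.8,  62.4]), 1.5, array([483.7, 148.1]))
xylobar 0.66 475 (array([693.7, 154.1]), array([117.9,  33.4]), 1.2, array([692.4, 154.9]))
tower 0.85 1484 (array([574.8, 357.2]), array([100.4, 109. ]), -84.5, array([574.2, 357.6]))
lid_grip 0.57 1506 (array([ 443. , -147.5]), array([110. , 111.8]), -3.7, array([ 443.1, -147. ]))
```

View pics/crop.png

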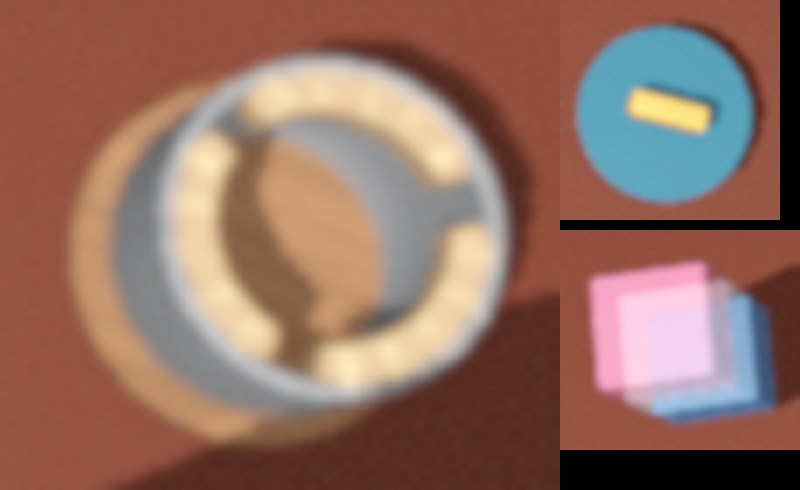

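The crop shows ring notches at (455,205), (232,125) and (297,345), the lid handle from (632,100) to (710,122), and the pink tower top with corners (590,278), (705,262), (712,378) and (600,392). I'll compute the angles and plan the first van.

```bash
cat >> h.py <<'E'
from scipy.spatial.transform import Rotation as R
import json
def down(yaw): # tool pointing down, closing axis (y) at world angle yaw(deg)
    a=np.radians(yaw); y=np.array([np.cos(a),np.sin(a),0]); z=np.array([0,0,-1.])
    return R.from_matrix(np.c_[np.cross(y,z),y,z])
def cur():
    s=env.get_state(); q=s["orientation"]
    return np.array(s["tcp_pos"])*1000, R.from_quat([q[1],q[2],q[3],q[0]])
def yawof(r): y=r.as_matrix()[:,1]; return np.degrees(np.arctan2(y[1],y[0]))
def near(yaw,ref): return ref+(yaw-ref+90)%180-90
def plan(wps,start=None,st=58,sa=10):
    """wps: (pos mm, Rotation, grip, hold rows). prints calls of rows, in tool frame at each call's start"""
    p,r=start or cur(); steps=[]; P,Q=p.copy(),r
    for pos,q,g,h in wps:
        pos=np.array(pos,float); rv=(Q.inv()*q).as_rotvec()
        n=max(1,int(np.ceil(max(np.linalg.norm(pos-P)/st,np.degrees(np.linalg.norm(rv))/sa))))
        steps+=[(P+(pos-P)*k/n,Q*R.from_rotvec(rv*k/n),g) for k in range(1,n+1)]+[(pos,q,g)]*h
        P,Q=pos,q
    for i in range(0,len(steps),5):
        rows=[]
        for a,q,g in steps[i:i+5]:
            d=np.round(r.inv().apply(a-p),0).astype(int); t=np.round(np.degrees((r.inv()*q).as_rotvec())/10,2)
            rows.append([d.tolist(),(t+0).tolist(),round(float(g),2)])
        print(json.dumps(rows))
        p=p+r.apply(rows[-1][0]); r=r*R.from_rotvec(np.radians(np.array(rows[-1][1])*10))
    return p,r
E
python3 - <<'E'
from h import *
p=env.read_camera("top")
c=np.array([488.5,-384.5])
for u,v in((455,205),(232,125),(297,345)):
    X=at(p,385+u/7,225+v/7,.105)[:2]*1000-c; print("notch",np.linalg.norm(X).round(),np.degrees(np.arctan2(X[1],X[0]))%120)
A=[at(p,310+(u-560)/4,255+v/4,.057)[:2]*1000 for u,v in((632,100),(710,122))];d=A[1]-A[0];print("lid",(A[0]+A[1])/2,np.linalg.norm(d),np.degrees(np.arctan2(d[1],d[0])))
T=np.array([at(p,105+(u-560)/4,210+(v-230)/4,.156)[:2]*1000 for u,v in((590,278),(705,262),(712,378),(600,392))])
print("tower",T.mean(0),[(np.linalg.norm(e).round(),np.degrees(np.arctan2(e[1],e[0])).round(1)) for e in np.roll(T,-1,0)-T])
for r in env.regions_of("excavator",p)[:1]: print("exc",rect(p,r["mask"],.05))
s=env.get_state();print(cur()[0],yawof(cur()[1]),cur()[1].as_matrix().round(3),s["finger_gap"],s["clock"])
E
```

```text
notch 45.0 38.41993146729955
notch 50.0 38.58411720737976
notch 44.0 36.66506577897246
lid [ 441.95606472 -150.99972333] 51.367835668382604 -108.50624992700078
tower [574.27780762 357.18568983] [(np.float64(70.0), np.float64(-84.6)), (np.float64(72.0), np.float64(-175.7)), (np.float64(67.0), np.float64(94.5)), (np.float64(70.0), np.float64(6.6))]
exc (array([797.9,  -9.3]), array([122.2, 174.1]), -83.6, array([802.3, -37.4]))
[ 232.23676818 -526.04714847  231.31916081] -66.1794329365616 [[ 0.915  0.404  0.   ]
 [ 0.404 -0.915 -0.   ]
 [-0.     0.    -1.   ]] 0.08543756793789718 2.3
```

```bash
cat >> h.py <<'E'
COL=dict(van1=(215,213,205),van2=(215,85,80),van3=(85,145,210),van4=(100,180,110),van5=(155,92,168))
def vans(names=("top","scene")):
    for n in names:
        p=env.read_camera(n); lm=[l["centre"] for l in env.landmark_of("van1",p)]
        for r in env.regions_of("van1",p):
            m=r["mask"]; c,s,a,mean=rect(p,m,.014)
            if max(s)>75: continue
            rgb=np.median(p["pixels"][m],0); k=min(COL,key=lambda k:np.linalg.norm(rgb-COL[k]))
            l=[np.round(np.array(q)*1000)[:2].tolist() for q in lm if np.linalg.norm(np.array(q)[:2]*1000-mean)<25]
            print(n,k,"mean",mean.tolist(),"size",s.tolist(),"yaw",a,"lm",l)
def pick(x,y,yaw,drop,dyaw=None,zt=130,start=None):
    "yaw: van's long axis; drop: (x,y)"
    p,r=start or cur(); q=down(near(yaw+90,yawof(r)))
    qd=q if dyaw is None else down(near(dyaw,yawof(q)))
    s=plan([((p[0],p[1],max(p[2],zt)),r,-.3,0),((x,y,zt),q,-.3,0),((x,y,50),q,-.3,0),((x,y,3),q,-.3,1),((x,y,3),q,1,4),((x,y,zt+20),q,1,0),
      ((*drop,zt+20),qd,1,0),((*drop,112),qd,1,1),((*drop,112),qd,-.1,3),((*drop,150),qd,-.1,0)],start,55)
    print("end",s[0].round(),yawof(s[1]).round(1))
E
python3 - <<'E'
from h import *
vans()
pick(674,-161,-85,(488,-375))
E
```

```text
top van4 mean [595.1, -90.5] size [23.4, 39.7] yaw -52.9 lm [[596.0, -94.0]]
top van3 mean [674.1, -158.0] size [26.4, 40.0] yaw -85.4 lm [[674.0, -165.0]]
top van2 mean [600.4, 10.3] size [41.0, 23.6] yaw 26.8 lm [[602.0, 6.0]]
top van1 mean [682.6, -33.9] size [26.5, 41.1] yaw -65.4 lm [[680.0, -38.0]]
scene van3 mean [674.5, -160.4] size [35.7, 62.2] yaw -89.1 lm [[679.0, -165.0]]
scene van1 mean [684.1, -35.5] size [41.1, 50.9] yaw -61.0 lm [[686.0, -35.0]]
scene van2 mean [602.0, 9.7] size [57.4, 32.1] yaw 26.6 lm [[600.0, 6.0]]
scene van4 mean [595.8, -94.5] size [51.8, 42.5] yaw 54.1 lm [[595.0, -97.0]]
scene van5 mean [673.3, 48.5] size [35.7, 44.4] yaw -57.5 lm [[672.0, 45.0]]
[[[0, 0, 0], [0.0, 0.0, 0.0], -0.3], [[50, -14, 9], [0.0, 0.0, -0.65], -0.3], [[100, -28, 18], [0.0, 0.0, -1.29], -0.3], [[150, -42, 28], [0.0, 0.0, -1.94], -0.3], [[201, -57, 37], [0.0, 0.0, -2.59], -0.3]]
[[[51, 9, 9], [0.0, 0.0, -0.65], -0.3], [[102, 19, 18], [0.0, 0.0, -1.29], -0.3], [[153, 28, 27], [0.0, 0.0, -1.94], -0.3], [[205, 37, 37], [0.0, 0.0, -2.59], -0.3], [[256, 46, 46], [0.0, 0.0, -3.23
[... 366 characters left out ...]
[0.0, 0.0, 0.0], 1.0]]
[[[0, 0, 0], [0.0, 0.0, 0.0], 1.0], [[0, 0, -49], [0.0, 0.0, 0.0], 1.0], [[0, 0, -98], [0.0, 0.0, 0.0], 1.0], [[0, 0, -147], [0.0, 0.0, 0.0], 1.0], [[-33, -34, -147], [0.0, 0.0, 0.0], 1.0]]
[[[-33, -34, 0], [0.0, 0.0, 0.0], 1.0], [[-66, -68, 0], [0.0, 0.0, 0.0], 1.0], [[-99, -102, 0], [0.0, 0.0, 0.0], 1.0], [[-131, -136, 0], [0.0, 0.0, 0.0], 1.0], [[-164, -170, 0], [0.0, 0.0, 0.0], 1.0]]
[[[0, 0, 38], [0.0, 0.0, 0.0], 1.0], [[0, 0, 38], [0.0, 0.0, 0.0], 1.0], [[0, 0, 38], [0.0, 0.0, 0.0], -0.1], [[0, 0, 38], [0.0, 0.0, 0.0], -0.1], [[0, 0, 38], [0.0, 0.0, 0.0], -0.1]]
[[[0, 0, 0], [0.0, 0.0, 0.0], -0.1], [[0, 0, -38], [0.0, 0.0, 0.0], -0.1]]
end [ 488. -375.  150.] 5.0
```

move_arm([
  [[0,0,0],[0,0,0],-0.3],
  [[50,-14,9],[0,0,-0.65],-0.3],
  [[100,-28,18],[0,0,-1.29],-0.3],
  [[150,-42,28],[0,0,-1.94],-0.3],
  [[201,-57,37],[0,0,-2.59],-0.3],
], squeeze=40)

```text
clock: 3.22
tcp_pos: [0.3942, -0.3917, 0.1941]
orientation: [0.0, 0.907, 0.422, 0.0]
wrist_force: [0.6, -0.4, -0.3]
finger_gap: 0.0557
grip_force: 0.0
```

move_arm([
  [[51,9,9],[0,0,-0.65],-0.3],
  [[102,19,18],[0,0,-1.29],-0.3],
  [[153,28,27],[0,0,-1.94],-0.3],
  [[205,37,37],[0,0,-2.59],-0.3],
  [[256,46,46],[0,0,-3.23],-0.3],
])

```text
clock: 3.85
tcp_pos: [0.595, -0.2259, 0.148]
orientation: [0.0, 0.753, 0.658, -0.0]
wrist_force: [0.6, 0.0, 0.1]
finger_gap: 0.0554
grip_force: 0.0
```

move_arm([
  [[38,35,9],[0,0,-0.65],-0.3],
  [[77,70,18],[0,0,-1.3],-0.3],
  [[77,70,58],[0,0,-1.3],-0.3],
  [[77,70,98],[0,0,-1.3],-0.3],
  [[77,70,145],[0,0,-1.3],-0.3],
])

```text
clock: 4.47
tcp_pos: [0.6746, -0.1605, 0.0026]
orientation: [0.001, 0.675, 0.738, 0.0]
wrist_force: [0.5, 0.3, -0.3]
finger_gap: 0.0556
grip_force: 0.0
```

move_arm([
  [[0,0,0],[0,0,0],-0.3],
  [[0,0,0],[0,0,0],1],
  [[0,0,0],[0,0,0],1],
  [[0,0,0],[0,0,0],1],
  [[0,0,0],[0,0,0],1],
])

```text
clock: 5.1
tcp_pos: [0.675, -0.1612, 0.0057]
orientation: [0.002, 0.675, 0.737, 0.001]
wrist_force: [0.1, -0.2, 6.1]
finger_gap: 0.0212
grip_force: 40.0
```

move_arm([
  [[0,0,0],[0,0,0],1],
  [[0,0,-49],[0,0,0],1],
  [[0,0,-98],[0,0,0],1],
  [[0,0,-147],[0,0,0],1],
  [[-33,-34,-147],[0,0,0],1],
])

```text
clock: 5.72
tcp_pos: [0.647, -0.1961, 0.1566]
orientation: [0.005, 0.674, 0.739, 0.002]
wrist_force: [-0.1, -0.8, -0.3]
finger_gap: 0.0211
grip_force: 39.2
```

move_arm([
  [[-33,-34,0],[0,0,0],1],
  [[-66,-68,0],[0,0,0],1],
  [[-99,-102,0],[0,0,0],1],
  [[-131,-136,0],[0,0,0],1],
  [[-164,-170,0],[0,0,0],1],
])

```text
clock: 6.35
tcp_pos: [0.4866, -0.3757, 0.151]
orientation: [0.0, 0.675, 0.737, -0.0]
wrist_force: [0.7, 0.0, 0.6]
finger_gap: 0.0209
grip_force: 39.2
```

move_arm([
  [[0,0,38],[0,0,0],1],
  [[0,0,38],[0,0,0],1],
  [[0,0,38],[0,0,0],-0.1],
  [[0,0,38],[0,0,0],-0.1],
  [[0,0,38],[0,0,0],-0.1],
])

```text
clock: 6.98
tcp_pos: [0.4887, -0.3747, 0.1135]
orientation: [0.001, 0.675, 0.738, -0.0]
wrist_force: [1.0, 0.1, 0.5]
finger_gap: 0.0468
grip_force: 0.0
```

move_arm([
  [[0,0,0],[0,0,0],-0.1],
  [[0,0,-38],[0,0,0],-0.1],
  [[0,0,-38],[0,0,0],-0.1],
])

```text
clock: 7.35
tcp_pos: [0.4894, -0.3761, 0.1536]
orientation: [0.003, 0.675, 0.737, -0.0]
wrist_force: [0.3, -1.2, 0.7]
finger_gap: 0.0471
grip_force: 0.0
```

```bash
sed -i 's/(x,y,3)/(x,y,7)/g' h.py
python3 - <<'E'
from h import *
s=env.get_state();print(cur()[0],s["joint_pos"],s["finger_gap"])
vans()
pick(596,-93,-52,(498,-390))
E
```

```text
[ 489.35815666 -376.11272539  153.61860121] [-7.85229990e-01  4.20456272e-01  1.04795709e-02  1.15485561e+00
 -8.76325652e-05  6.97633118e-01] 0.04713835317734859
top van5 mean [515.7, -382.6] size [21.4, 25.1] yaw -6.5 lm [[500.0, -375.0]]
top van5 mean [672.0, 49.6] size [24.3, 38.9] yaw -58.2 lm [[673.0, 48.0]]
top van1 mean [682.6, -33.8] size [28.4, 42.6] yaw -60.0 lm [[681.0, -34.0]]
scene van1 mean [682.8, -36.8] size [35.4, 47.3] yaw -70.4 lm [[684.0, -34.0]]
scene van5 mean [673.6, 48.2] size [37.0, 45.4] yaw -57.4 lm [[673.0, 45.0]]
scene van4 mean [596.6, -92.7] size [44.0, 46.8] yaw -55.2 lm [[594.0, -98.0]]
[[[0, 0, 0], [0.0, 0.0, 0.0], -0.3], [[45, 22, 3], [0.0, 0.0, -0.55], -0.3], [[90, 44, 6], [0.0, 0.0, -1.1], -0.3], [[135, 66, 10], [0.0, 0.0, -1.65], -0.3], [[180, 89, 13], [0.0, -0.01, -2.2], -0.3]]
[[[34, 37, 3], [0.0, 0.0, -0.55], -0.3], [[68, 75, 6], [-0.01, 0.0, -1.1], -0.3], [[68, 75, 46], [-0.01, 0.0, -1.1], -0.3], [[68, 75, 86], [-0.01, 0.0, -1.1], -0.3], [[68, 75, 129], [-0.01, 0.0, -1.1], -0.3]]
[[[0, 0, 0], [0.0, 0.0, 0.0], -0.3], [[0, 0, 0], [0.0, 0.0, 0.0], 1.0], [[0, 0, 0], [0.0, 0.0, 0.0], 1.0], [[0, 0, 0], [0.0, 0.0, 0.0], 1.0], [[0, 0, 0], [0.0, 0.0, 0.0], 1.0]]
[[[0, 0, 0], [0.0, 0.0, 0.0], 1.0], [[0, 0, -47], [0.0, 0.0, 0.0], 1.0], [[0, 0, -95], [0.0, 0.0, 0.0], 1.0], [[0, 0, -143], [0.0, 0.0, 0.0], 1.0], [[-29, -43, -143], [0.0, 0.0, 0.0], 1.0]]
[[[-29, -44, 0], [0.0, 0.0, 0.0], 1.0], [[-58, -87, 0], [0.0, 0.0, 0.0], 1.0], [[-87, -131, 0], [0.0, 0.0, 0.0], 1.0], [[-116, -174, 0], [0.0, 0.0, 0.0], 1.0], [[-145, -217, 0], [0.0, 0.0, 0.0], 1.0]]
[[[0, 0, 38], [0.0, 0.0, 0.0], 1.0], [[0, 0, 38], [0.0, 0.0, 0.0], 1.0], [[0, 0, 38], [0.0, 0.0, 0.0], -0.1], [[0, 0, 38], [0.0, 0.0, 0.0], -0.1], [[0, 0, 38], [0.0, 0.0, 0.0], -0.1]]
[[[0, 0, 0], [0.0, 0.0, 0.0], -0.1], [[0, 0, -38], [0.0, 0.0, 0.0], -0.1]]
end [ 498. -390.  150.] 38.0
```

Run:
```python
from h import *
pick(596,-93,-52,(498,-390),start=(np.array([488,-375,150.]),down(5)))
```

```text
[[[0, 0, 0], [0.0, 0.0, 0.0], -0.3], [[45, 22, 3], [0.0, 0.0, -0.55], -0.3], [[91, 44, 7], [0.0, 0.0, -1.1], -0.3], [[136, 66, 10], [0.0, 0.0, -1.65], -0.3], [[181, 88, 13], [0.0, 0.0, -2.2], -0.3]]
[[[34, 37, 4], [0.0, 0.0, -0.55], -0.3], [[67, 75, 7], [0.0, 0.0, -1.1], -0.3], [[67, 75, 47], [0.0, 0.0, -1.1], -0.3], [[67, 75, 87], [0.0, 0.0, -1.1], -0.3], [[67, 75, 130], [0.0, 0.0, -1.1], -0.3]]
[[[0, 0, 0], [0.0, 0.0, 0.0], -0.3], [[0, 0, 0], [0.0, 0.0, 0.0], 1.0], [[0, 0, 0], [0.0, 0.0, 0.0], 1.0], [[0, 0, 0], [0.0, 0.0, 0.0], 1.0], [[0, 0, 0], [0.0, 0.0, 0.0], 1.0]]
[[[0, 0, 0], [0.0, 0.0, 0.0], 1.0], [[0, 0, -48], [0.0, 0.0, 0.0], 1.0], [[0, 0, -95], [0.0, 0.0, 0.0], 1.0], [[0, 0, -143], [0.0, 0.0, 0.0], 1.0], [[-29, -43, -143], [0.0, 0.0, 0.0], 1.0]]
[[[-29, -44, 0], [0.0, 0.0, 0.0], 1.0], [[-57, -87, 0], [0.0, 0.0, 0.0], 1.0], [[-86, -130, 0], [0.0, 0.0, 0.0], 1.0], [[-115, -174, 0], [0.0, 0.0, 0.0], 1.0], [[-144, -217, 0], [0.0, 0.0, 0.0], 1.0]]
[[[0, 0, 38], [0.0, 0.0, 0.0], 1.0], [[0, 0, 38], [0.0, 0.0, 0.0], 1.0], [[0, 0, 38], [0.0, 0.0, 0.0], -0.1], [[0, 0, 38], [0.0, 0.0, 0.0], -0.1], [[0, 0, 38], [0.0, 0.0, 0.0], -0.1]]
[[[0, 0, 0], [0.0, 0.0, 0.0], -0.1], [[0, 0, -38], [0.0, 0.0, 0.0], -0.1]]
end [ 498. -390.  150.] 38.0
```

move_arm([
  [[0,0,0],[0,0,0],-0.3],
  [[45,22,3],[0,0,-0.55],-0.3],
  [[91,44,7],[0,0,-1.1],-0.3],
  [[136,66,10],[0,0,-1.65],-0.3],
  [[181,88,13],[0,0,-2.2],-0.3],
])

```text
clock: 8.28
tcp_pos: [0.5598, -0.1853, 0.1369]
orientation: [-0.0, 0.521, 0.853, -0.0]
wrist_force: [0.7, -0.6, -0.0]
finger_gap: 0.0556
grip_force: 0.0
```

move_arm([
  [[34,37,4],[0,0,-0.55],-0.3],
  [[67,75,7],[0,0,-1.1],-0.3],
  [[67,75,47],[0,0,-1.1],-0.3],
  [[67,75,87],[0,0,-1.1],-0.3],
  [[67,75,130],[0,0,-1.1],-0.3],
])

```text
clock: 8.9
tcp_pos: [0.5962, -0.0926, 0.0062]
orientation: [0.0, 0.438, 0.899, 0.0]
wrist_force: [0.9, 0.2, 0.3]
finger_gap: 0.0555
grip_force: 0.0
```

move_arm([
  [[0,0,0],[0,0,0],-0.3],
  [[0,0,0],[0,0,0],1],
  [[0,0,0],[0,0,0],1],
  [[0,0,0],[0,0,0],1],
  [[0,0,0],[0,0,0],1],
])

```text
clock: 9.52
tcp_pos: [0.5978, -0.0936, 0.0097]
orientation: [0.002, 0.438, 0.899, 0.0]
wrist_force: [-0.1, 0.3, 5.4]
finger_gap: 0.0206
grip_force: 40.3
```

move_arm([
  [[0,0,0],[0,0,0],1],
  [[0,0,-48],[0,0,0],1],
  [[0,0,-95],[0,0,0],1],
  [[0,0,-143],[0,0,0],1],
  [[-29,-43,-143],[0,0,0],1],
])

```text
clock: 10.15
tcp_pos: [0.5837, -0.1414, 0.1562]
orientation: [0.005, 0.436, 0.9, 0.001]
wrist_force: [0.0, -1.3, -0.5]
finger_gap: 0.0209
grip_force: 39.5
```

move_arm([
  [[-29,-44,0],[0,0,0],1],
  [[-57,-87,0],[0,0,0],1],
  [[-86,-130,0],[0,0,0],1],
  [[-115,-174,0],[0,0,0],1],
  [[-144,-217,0],[0,0,0],1],
])

```text
clock: 10.78
tcp_pos: [0.497, -0.3911, 0.1512]
orientation: [0.001, 0.438, 0.899, -0.0]
wrist_force: [0.3, 0.3, 0.5]
finger_gap: 0.0213
grip_force: 39.5
```

move_arm([
  [[0,0,38],[0,0,0],1],
  [[0,0,38],[0,0,0],1],
  [[0,0,38],[0,0,0],-0.1],
  [[0,0,38],[0,0,0],-0.1],
  [[0,0,38],[0,0,0],-0.1],
])

```text
clock: 11.4
tcp_pos: [0.4986, -0.3893, 0.1137]
orientation: [0.001, 0.438, 0.899, -0.0]
wrist_force: [-0.0, -0.4, 0.2]
finger_gap: 0.0471
grip_force: 0.0
```

move_arm([
  [[0,0,0],[0,0,0],-0.1],
  [[0,0,-38],[0,0,0],-0.1],
  [[0,0,-38],[0,0,0],-0.1],
])

```text
clock: 11.78
tcp_pos: [0.4993, -0.3908, 0.1538]
orientation: [0.003, 0.438, 0.899, -0.001]
wrist_force: [-0.2, -0.1, 0.8]
finger_gap: 0.0468
grip_force: 0.0
```

Run:
```python
from h import *
print(cur()[0])
vans()
pick(601,8,27,(478,-380),start=(np.array([498,-390,150.]),down(38)))
```

```text
[ 499.31161027 -390.76426796  153.78806152]
top van2 mean [599.3, 10.9] size [40.7, 23.1] yaw 24.2 lm [[602.0, 8.0]]
top van1 mean [682.7, -33.5] size [26.5, 41.4] yaw -65.4 lm [[678.0, -35.0]]
top van4 mean [516.2, -380.5] size [21.4, 28.0] yaw -6.5 lm [[501.0, -376.0]]
scene van2 mean [603.4, 10.8] size [54.5, 27.7] yaw 29.9 lm [[603.0, 10.0]]
scene van5 mean [673.4, 48.8] size [41.4, 46.8] yaw -57.7 lm [[672.0, 44.0]]
scene van1 mean [683.0, -36.5] size [36.4, 48.1] yaw -63.6 lm [[684.0, -36.0]]
[[[0, 0, 0], [0.0, 0.0, 0.0], -0.3], [[31, 41, 2], [0.0, 0.0, -0.99], -0.3], [[63, 82, 5], [0.0, 0.0, -1.98], -0.3], [[94, 122, 8], [0.0, 0.0, -2.96], -0.3], [[125, 163, 10], [0.0, 0.0, -3.95], -0.3]]
[[[-2, 52, 3], [0.0, 0.0, -0.99], -0.3], [[-4, 103, 5], [0.0, 0.0, -1.98], -0.3], [[-5, 154, 8], [0.0, 0.0, -2.96], -0.3], [[-7, 206, 10], [0.0, 0.0, -3.95], -0.3], [[-7, 206, 50], [0.0, 0.0, -3.95], -0.3]]
[[[0, 0, 40], [0.0, 0.0, 0.0], -0.3], [[0, 0, 83], [0.0, 0.0, 0.0], -0.3], [[0, 0, 83], [0.0, 0.0, 0.0], -0.3], [[0, 0, 83], [0.0, 0.0, 0.0], 1.0], [[0, 0, 83], [0.0, 0.0, 0.0], 1.0]]
[[[0, 0, 0], [0.0, 0.0, 0.0], 1.0], [[0, 0, 0], [0.0, 0.0, 0.0], 1.0], [[0, 0, 0], [0.0, 0.0, 0.0], 1.0], [[0, 0, -48], [0.0, 0.0, 0.0], 1.0], [[0, 0, -95], [0.0, 0.0, 0.0], 1.0]]
[[[0, 0, -48], [0.0, 0.0, 0.0], 1.0], [[36, -37, -48], [0.0, 0.0, 0.0], 1.0], [[72, -73, -48], [0.0, 0.0, 0.0], 1.0], [[107, -109, -48], [0.0, 0.0, 0.0], 1.0], [[143, -145, -48], [0.0, 0.0, 0.0], 1.0]]
[[[36, -37, 0], [0.0, 0.0, 0.0], 1.0], [[71, -73, 0], [0.0, 0.0, 0.0], 1.0], [[107, -109, 0], [0.0, 0.0, 0.0], 1.0], [[143, -145, 0], [0.0, 0.0, 0.0], 1.0], [[143, -145, 38], [0.0, 0.0, 0.0], 1.0]]
[[[0, 0, 0], [0.0, 0.0, 0.0], 1.0], [[0, 0, 0], [0.0, 0.0, 0.0], -0.1], [[0, 0, 0], [0.0, 0.0, 0.0], -0.1], [[0, 0, 0], [0.0, 0.0, 0.0], -0.1], [[0, 0, 0], [0.0, 0.0, 0.0], -0.1]]
[[[0, 0, -38], [0.0, 0.0, 0.0], -0.1]]
end [ 478. -380.  150.] 117.0
```

move_arm([
  [[0,0,0],[0,0,0],-0.3],
  [[31,41,2],[0,0,-0.99],-0.3],
  [[63,82,5],[0,0,-1.98],-0.3],
  [[94,122,8],[0,0,-2.96],-0.3],
  [[125,163,10],[0,0,-3.95],-0.3],
])

```text
clock: 12.7
tcp_pos: [0.5491, -0.189, 0.1399]
orientation: [-0.0, 0.106, 0.994, 0.0]
wrist_force: [1.6, 0.3, -0.3]
finger_gap: 0.0553
grip_force: 0.0
```

move_arm([
  [[-2,52,3],[0,0,-0.99],-0.3],
  [[-4,103,5],[0,0,-1.98],-0.3],
  [[-5,154,8],[0,0,-2.96],-0.3],
  [[-7,206,10],[0,0,-3.95],-0.3],
  [[-7,206,50],[0,0,-3.95],-0.3],
])

```text
clock: 13.32
tcp_pos: [0.6038, 0.0126, 0.0926]
orientation: [0.004, -0.237, 0.972, -0.001]
wrist_force: [0.4, -0.9, -0.5]
finger_gap: 0.0555
grip_force: 0.0
```

move_arm([
  [[0,0,40],[0,0,0],-0.3],
  [[0,0,83],[0,0,0],-0.3],
  [[0,0,83],[0,0,0],-0.3],
  [[0,0,83],[0,0,0],1],
  [[0,0,83],[0,0,0],1],
])

```text
clock: 13.95
tcp_pos: [0.6023, 0.0088, 0.0097]
orientation: [0.002, -0.234, 0.972, -0.001]
wrist_force: [-2.2, 0.1, 2.9]
finger_gap: 0.0211
grip_force: 39.6
```

move_arm([
  [[0,0,0],[0,0,0],1],
  [[0,0,0],[0,0,0],1],
  [[0,0,0],[0,0,0],1],
  [[0,0,-48],[0,0,0],1],
  [[0,0,-95],[0,0,0],1],
])

```text
clock: 14.58
tcp_pos: [0.6001, 0.0091, 0.1037]
orientation: [-0.0, -0.234, 0.972, 0.0]
wrist_force: [-0.3, 0.1, 0.2]
finger_gap: 0.0214
grip_force: 39.3
```

move_arm([
  [[0,0,-48],[0,0,0],1],
  [[36,-37,-48],[0,0,0],1],
  [[72,-73,-48],[0,0,0],1],
  [[107,-109,-48],[0,0,0],1],
  [[143,-145,-48],[0,0,0],1],
])

```text
clock: 15.2
tcp_pos: [0.5386, -0.1865, 0.1512]
orientation: [0.001, -0.234, 0.972, -0.001]
wrist_force: [1.5, -1.1, -0.7]
finger_gap: 0.0214
grip_force: 39.3
```

move_arm([
  [[36,-37,0],[0,0,0],1],
  [[71,-73,0],[0,0,0],1],
  [[107,-109,0],[0,0,0],1],
  [[143,-145,0],[0,0,0],1],
  [[143,-145,38],[0,0,0],1],
])

```text
clock: 15.82
tcp_pos: [0.4783, -0.3854, 0.1157]
orientation: [0.002, -0.231, 0.973, -0.004]
wrist_force: [0.5, 0.0, -0.3]
finger_gap: 0.0207
grip_force: 39.4
```

move_arm([
  [[0,0,0],[0,0,0],1],
  [[0,0,0],[0,0,0],-0.1],
  [[0,0,0],[0,0,0],-0.1],
  [[0,0,0],[0,0,0],-0.1],
  [[0,0,0],[0,0,0],-0.1],
])

```text
clock: 16.45
tcp_pos: [0.4779, -0.3791, 0.113]
orientation: [0.0, -0.234, 0.972, -0.0]
wrist_force: [0.7, 0.4, 0.1]
finger_gap: 0.0469
grip_force: 0.0
```

move_arm([
  [[0,0,-38],[0,0,0],-0.1],
])

```text
clock: 16.58
tcp_pos: [0.4758, -0.3773, 0.1478]
orientation: [-0.002, -0.234, 0.972, 0.003]
wrist_force: [0.7, -0.5, 0.6]
finger_gap: 0.047
grip_force: 0.0
```

Run:
```python
from h import *
print(cur()[0])
vans()
pick(673,47,-58,(482,-392),start=(np.array([478,-380,150.]),down(117)))
```

```text
[ 475.84525227 -377.30583373  147.79541758]
top van5 mean [672.2, 51.0] size [24.0, 40.8] yaw -65.3 lm [[672.0, 48.0]]
top van5 mean [515.2, -380.4] size [23.9, 31.6] yaw -49.5 lm [[500.0, -376.0]]
scene van1 mean [684.1, -35.7] size [36.0, 48.2] yaw -61.7 lm [[684.0, -35.0]]
scene van5 mean [673.0, 48.5] size [38.5, 47.2] yaw -60.4 lm [[673.0, 45.0]]
[[[0, 0, 0], [0.0, 0.0, 0.0], -0.3], [[-41, 32, 2], [0.0, 0.0, 0.94], -0.3], [[-82, 65, 4], [0.0, 0.0, 1.89], -0.3], [[-123, 97, 7], [0.0, 0.0, 2.83], -0.3], [[-163, 130, 9], [0.0, 0.0, 3.78], -0.3]]
[[[-13, 51, 2], [0.0, 0.0, 0.94], -0.3], [[-25, 101, 4], [0.0, 0.0, 1.89], -0.3], [[-38, 152, 7], [0.0, 0.0, 2.83], -0.3], [[-50, 203, 9], [0.0, 0.0, 3.78], -0.3], [[-62, 253, 11], [0.0, 0.0, 4.72], -0.3]]
[[[0, 1, 40], [0.0, 0.0, 0.0], -0.3], [[0, 1, 80], [0.0, 0.0, 0.0], -0.3], [[0, 1, 123], [0.0, 0.0, 0.0], -0.3], [[0, 1, 123], [0.0, 0.0, 0.0], -0.3], [[0, 1, 123], [0.0, 0.0, 0.0], 1.0]]
[[[0, 0, 0], [0.0, 0.0, 0.0], 1.0], [[0, 0, 0], [0.0, 0.0, 0.0], 1.0], [[0, 0, 0], [0.0, 0.0, 0.0], 1.0], [[0, 0, 0], [0.0, 0.0, 0.0], 1.0], [[0, 0, -48], [0.0, 0.0, 0.0], 1.0]]
[[[0, 0, -47], [0.0, 0.0, 0.0], 1.0], [[0, 0, -95], [0.0, 0.0, 0.0], 1.0], [[-30, -44, -95], [0.0, 0.0, 0.0], 1.0], [[-60, -88, -95], [0.0, 0.0, 0.0], 1.0], [[-90, -132, -95], [0.0, 0.0, 0.0], 1.0]]
[[[-31, -44, 0], [0.0, 0.0, 0.0], 1.0], [[-61, -88, 0], [0.0, 0.0, 0.0], 1.0], [[-91, -132, 0], [0.0, 0.0, 0.0], 1.0], [[-121, -175, 0], [0.0, 0.0, 0.0], 1.0], [[-151, -219, 0], [0.0, 0.0, 0.0], 1.0]]
[[[-30, -44, 0], [0.0, 0.0, 0.0], 1.0], [[-30, -44, 38], [0.0, 0.0, 0.0], 1.0], [[-30, -44, 38], [0.0, 0.0, 0.0], 1.0], [[-30, -44, 38], [0.0, 0.0, 0.0], -0.1], [[-30, -44, 38], [0.0, 0.0, 0.0], -0.1]]
[[[0, 0, 0], [0.0, 0.0, 0.0], -0.1], [[0, 0, 0], [0.0, 0.0, 0.0], -0.1], [[0, 0, -38], [0.0, 0.0, 0.0], -0.1]]
end [ 482. -392.  150.] 32.0
```

move_arm([
  [[0,0,0],[0,0,0],-0.3],
  [[-41,32,2],[0,0,0.94],-0.3],
  [[-82,65,4],[0,0,1.89],-0.3],
  [[-123,97,7],[0,0,2.83],-0.3],
  [[-163,130,9],[0,0,3.78],-0.3],
])

```text
clock: 17.5
tcp_pos: [0.5637, -0.1877, 0.1404]
orientation: [-0.001, 0.097, 0.995, 0.0]
wrist_force: [-0.8, -1.1, -0.6]
finger_gap: 0.0555
grip_force: 0.0
```

move_arm([
  [[-13,51,2],[0,0,0.94],-0.3],
  [[-25,101,4],[0,0,1.89],-0.3],
  [[-38,152,7],[0,0,2.83],-0.3],
  [[-50,203,9],[0,0,3.78],-0.3],
  [[-62,253,11],[0,0,4.72],-0.3],
])

```text
clock: 18.12
tcp_pos: [0.6719, 0.0493, 0.1293]
orientation: [-0.0, 0.487, 0.873, -0.0]
wrist_force: [1.0, -0.7, 0.2]
finger_gap: 0.0554
grip_force: 0.0
```

move_arm([
  [[0,1,40],[0,0,0],-0.3],
  [[0,1,80],[0,0,0],-0.3],
  [[0,1,123],[0,0,0],-0.3],
  [[0,1,123],[0,0,0],-0.3],
  [[0,1,123],[0,0,0],1],
])

```text
clock: 18.75
tcp_pos: [0.6732, 0.0481, 0.0082]
orientation: [0.0, 0.485, 0.875, 0.0]
wrist_force: [0.7, 0.4, 0.7]
finger_gap: 0.0388
grip_force: 0.0
```

move_arm([
  [[0,0,0],[0,0,0],1],
  [[0,0,0],[0,0,0],1],
  [[0,0,0],[0,0,0],1],
  [[0,0,0],[0,0,0],1],
  [[0,0,-48],[0,0,0],1],
])

```text
clock: 19.38
tcp_pos: [0.6695, 0.0482, 0.0526]
orientation: [-0.003, 0.485, 0.875, -0.002]
wrist_force: [0.9, -0.5, -0.6]
finger_gap: 0.0211
grip_force: 40.0
```

move_arm([
  [[0,0,-47],[0,0,0],1],
  [[0,0,-95],[0,0,0],1],
  [[-30,-44,-95],[0,0,0],1],
  [[-60,-88,-95],[0,0,0],1],
  [[-90,-132,-95],[0,0,0],1],
])

```text
clock: 20.0
tcp_pos: [0.6079, -0.0993, 0.1512]
orientation: [0.001, 0.484, 0.875, 0.0]
wrist_force: [0.5, -0.8, -0.2]
finger_gap: 0.0209
grip_force: 40.1
```

move_arm([
  [[-31,-44,0],[0,0,0],1],
  [[-61,-88,0],[0,0,0],1],
  [[-91,-132,0],[0,0,0],1],
  [[-121,-175,0],[0,0,0],1],
  [[-151,-219,0],[0,0,0],1],
])

```text
clock: 20.62
tcp_pos: [0.5021, -0.3439, 0.1512]
orientation: [0.001, 0.485, 0.875, -0.0]
wrist_force: [-0.2, -0.2, -0.2]
finger_gap: 0.0211
grip_force: 40.1
```

move_arm([
  [[-30,-44,0],[0,0,0],1],
  [[-30,-44,38],[0,0,0],1],
  [[-30,-44,38],[0,0,0],1],
  [[-30,-44,38],[0,0,0],-0.1],
  [[-30,-44,38],[0,0,0],-0.1],
])

```text
clock: 21.25
tcp_pos: [0.4826, -0.391, 0.1141]
orientation: [0.001, 0.484, 0.875, -0.0]
wrist_force: [0.5, 1.0, 0.3]
finger_gap: 0.0474
grip_force: 0.0
```

move_arm([
  [[0,0,0],[0,0,0],-0.1],
  [[0,0,0],[0,0,0],-0.1],
  [[0,0,-38],[0,0,0],-0.1],
])

```text
clock: 21.62
tcp_pos: [0.4799, -0.3891, 0.1477]
orientation: [-0.003, 0.484, 0.875, 0.001]
wrist_force: [0.7, -0.2, 0.1]
finger_gap: 0.0468
grip_force: 0.0
```

Run:
```python
from h import *
print(cur()[0])
vans()
pick(679,-34,-62,(494,-380),start=(np.array([482,-392,150.]),down(32)))
```

```text
[ 479.89333953 -389.14933201  147.74023575]
top van5 mean [487.4, -397.0] size [20.8, 43.5] yaw -54.4 lm [[482.0, -392.0], [501.0, -376.0], [489.0, -392.0]]
top van1 mean [683.5, -34.1] size [27.8, 43.5] yaw -65.4 lm [[678.0, -35.0]]
top van5 mean [516.4, -381.5] size [22.2, 24.3] yaw -2.8 lm [[501.0, -376.0]]
scene van1 mean [683.2, -36.0] size [37.9, 48.5] yaw -61.7 lm [[683.0, -34.0]]
[[[0, 0, 0], [0.0, 0.0, 0.0], -0.3], [[25, 45, 2], [0.0, 0.0, 0.05], -0.3], [[50, 89, 5], [0.0, 0.0, 0.1], -0.3], [[75, 134, 8], [0.0, 0.0, 0.15], -0.3], [[100, 178, 10], [0.0, 0.0, 0.2], -0.3]]
[[[26, 44, 2], [0.0, 0.0, 0.05], -0.3], [[53, 88, 5], [0.0, 0.0, 0.1], -0.3], [[79, 132, 8], [0.0, 0.0, 0.15], -0.3], [[105, 175, 10], [0.0, 0.0, 0.2], -0.3], [[105, 175, 50], [0.0, 0.0, 0.2], -0.3]]
[[[0, 0, 40], [0.0, 0.0, 0.0], -0.3], [[0, 0, 83], [0.0, 0.0, 0.0], -0.3], [[0, 0, 83], [0.0, 0.0, 0.0], -0.3], [[0, 0, 83], [0.0, 0.0, 0.0], 1.0], [[0, 0, 83], [0.0, 0.0, 0.0], 1.0]]
[[[0, 0, 0], [0.0, 0.0, 0.0], 1.0], [[0, 0, 0], [0.0, 0.0, 0.0], 1.0], [[0, 0, 0], [0.0, 0.0, 0.0], 1.0], [[0, 0, -48], [0.0, 0.0, 0.0], 1.0], [[0, 0, -95], [0.0, 0.0, 0.0], 1.0]]
[[[0, 0, -48], [0.0, 0.0, 0.0], 1.0], [[-27, -41, -48], [0.0, 0.0, 0.0], 1.0], [[-54, -81, -48], [0.0, 0.0, 0.0], 1.0], [[-82, -122, -48], [0.0, 0.0, 0.0], 1.0], [[-109, -163, -48], [0.0, 0.0, 0.0], 1.0]]
[[[-27, -40, 0], [0.0, 0.0, 0.0], 1.0], [[-55, -81, 0], [0.0, 0.0, 0.0], 1.0], [[-82, -122, 0], [0.0, 0.0, 0.0], 1.0], [[-109, -163, 0], [0.0, 0.0, 0.0], 1.0], [[-109, -163, 38], [0.0, 0.0, 0.0], 1.0]]
[[[0, 0, 0], [0.0, 0.0, 0.0], 1.0], [[0, 0, 0], [0.0, 0.0, 0.0], -0.1], [[0, 0, 0], [0.0, 0.0, 0.0], -0.1], [[0, 0, 0], [0.0, 0.0, 0.0], -0.1], [[0, 0, 0], [0.0, 0.0, 0.0], -0.1]]
[[[0, 0, -38], [0.0, 0.0, 0.0], -0.1]]
end [ 494. -380.  150.] 28.0
```

move_arm([
  [[0,0,0],[0,0,0],-0.3],
  [[25,45,2],[0,0,0.05],-0.3],
  [[50,89,5],[0,0,0.1],-0.3],
  [[75,134,8],[0,0,0.15],-0.3],
  [[100,178,10],[0,0,0.2],-0.3],
])

```text
clock: 22.55
tcp_pos: [0.5795, -0.2103, 0.1394]
orientation: [-0.001, 0.5, 0.866, -0.0]
wrist_force: [0.2, -0.7, -0.2]
finger_gap: 0.0555
grip_force: 0.0
```

move_arm([
  [[26,44,2],[0,0,0.05],-0.3],
  [[53,88,5],[0,0,0.1],-0.3],
  [[79,132,8],[0,0,0.15],-0.3],
  [[105,175,10],[0,0,0.2],-0.3],
  [[105,175,50],[0,0,0.2],-0.3],
])

```text
clock: 23.18
tcp_pos: [0.6822, -0.0299, 0.0922]
orientation: [0.003, 0.513, 0.859, 0.002]
wrist_force: [0.6, -0.9, -0.7]
finger_gap: 0.0554
grip_force: 0.0
```

move_arm([
  [[0,0,40],[0,0,0],-0.3],
  [[0,0,83],[0,0,0],-0.3],
  [[0,0,83],[0,0,0],-0.3],
  [[0,0,83],[0,0,0],1],
  [[0,0,83],[0,0,0],1],
])

```text
clock: 23.8
tcp_pos: [0.6802, -0.0338, 0.01]
orientation: [0.002, 0.515, 0.857, 0.001]
wrist_force: [-1.5, 0.3, 2.4]
finger_gap: 0.0209
grip_force: 40.1
```

move_arm([
  [[0,0,0],[0,0,0],1],
  [[0,0,0],[0,0,0],1],
  [[0,0,0],[0,0,0],1],
  [[0,0,-48],[0,0,0],1],
  [[0,0,-95],[0,0,0],1],
])

```text
clock: 24.42
tcp_pos: [0.6778, -0.0334, 0.1035]
orientation: [-0.0, 0.515, 0.857, -0.0]
wrist_force: [0.2, 0.2, 0.0]
finger_gap: 0.0209
grip_force: 39.9
```

move_arm([
  [[0,0,-48],[0,0,0],1],
  [[-27,-41,-48],[0,0,0],1],
  [[-54,-81,-48],[0,0,0],1],
  [[-82,-122,-48],[0,0,0],1],
  [[-109,-163,-48],[0,0,0],1],
])

```text
clock: 25.05
tcp_pos: [0.5849, -0.2075, 0.1511]
orientation: [0.001, 0.515, 0.857, -0.0]
wrist_force: [0.7, -0.5, 1.4]
finger_gap: 0.021
grip_force: 40.0
```

move_arm([
  [[-27,-40,0],[0,0,0],1],
  [[-55,-81,0],[0,0,0],1],
  [[-82,-122,0],[0,0,0],1],
  [[-109,-163,0],[0,0,0],1],
  [[-109,-163,38],[0,0,0],1],
])

```text
clock: 25.68
tcp_pos: [0.4933, -0.3847, 0.1159]
orientation: [0.004, 0.517, 0.856, -0.002]
wrist_force: [1.2, 0.4, -0.7]
finger_gap: 0.0213
grip_force: 40.0
```

move_arm([
  [[0,0,0],[0,0,0],1],
  [[0,0,0],[0,0,0],-0.1],
  [[0,0,0],[0,0,0],-0.1],
  [[0,0,0],[0,0,0],-0.1],
  [[0,0,0],[0,0,0],-0.1],
])

```text
clock: 26.3
tcp_pos: [0.4934, -0.3789, 0.113]
orientation: [0.0, 0.515, 0.857, -0.0]
wrist_force: [1.1, 0.2, 0.1]
finger_gap: 0.0468
grip_force: 0.0
```

move_arm([
  [[0,0,-38],[0,0,0],-0.1],
])

```text
clock: 26.42
tcp_pos: [0.4914, -0.3772, 0.1477]
orientation: [-0.003, 0.515, 0.857, 0.001]
wrist_force: [0.3, -0.4, 0.5]
finger_gap: 0.0472
grip_force: 0.0
```

```bash
cat >> h.py <<'E'
C0=(494,-380,150); Y0=28
def lidyaw(p):
    "handle of lid on the bench: yellow pixels near the lid"
    hsv=cv2.cvtColor(p["pixels"],cv2.COLOR_RGB2HSV); u,v=map(int,proj(p,[.442,-.151,.05]))
    m=cv2.inRange(hsv,(15,80,120),(35,255,255))>0; k=np.zeros_like(m); k[v-30:v+30,u-30:u+30]=1
    return rect(p,m&k,.050)
E
python3 - <<'E'
from h import *
print(cur()[0])
p=env.read_camera("top"); print(lidyaw(p)); save(p,"top1")
print([np.round(l["centre"],3) for l in env.landmark_of("lid_grip",p)+env.landmark_of("lid",p)])
p=env.read_camera("scene"); print(lidyaw(p))
print([np.round(l["centre"],3) for l in env.landmark_of("lid_grip",p)+env.landmark_of("lid",p)])
q=down(near(-108.5+90,28))
s=plan([((494,-380,175),down(28),-.1,0),((442,-151,120),q,-.3,1)],(np.array([494.,-380,150]),down(28)),50)
print(s[0],yawof(s[1]))
E
```

```text
[ 491.37618314 -377.1929861   147.74067251]
(array([ 444.8, -149.2]), array([50.1, 17.5]), 73.2, array([ 444.4, -149.5]))
[array([ 0.448, -0.149,  0.047]), array([ 0.44 , -0.152,  0.001])]
(array([ 444.7, -147.8]), array([82.3, 24.7]), 65.4, array([ 445.2, -147.9]))
[array([0.691, 0.153, 0.002]), array([ 0.442, -0.152,  0.001])]
[[[0, 0, -25], [0.0, 0.0, 0.0], -0.1], [[45, 12, -14], [0.0, 0.0, 0.93], -0.3], [[91, 25, -3], [0.0, 0.0, 1.86], -0.3], [[136, 37, 8], [0.0, 0.0, 2.79], -0.3], [[181, 49, 19], [0.0, 0.0, 3.72], -0.3]]
[[[44, -18, 11], [0.0, 0.0, 0.93], -0.3], [[44, -18, 11], [0.0, 0.0, 0.93], -0.3]]
[ 441.55639867 -150.87052207  120.        ] -18.49999999999999
```

move_arm([
  [[0,0,-25],[0,0,0],-0.1],
  [[45,12,-14],[0,0,0.93],-0.3],
  [[91,25,-3],[0,0,1.86],-0.3],
  [[136,37,8],[0,0,2.79],-0.3],
  [[181,49,19],[0,0,3.72],-0.3],
])

```text
clock: 27.35
tcp_pos: [0.45, -0.1944, 0.13]
orientation: [-0.001, 0.763, 0.646, -0.0]
wrist_force: [0.8, 0.0, -0.3]
finger_gap: 0.0552
grip_force: 0.0
```

move_arm([
  [[44,-18,11],[0,0,0.93],-0.3],
  [[44,-18,11],[0,0,0.93],-0.3],
])

```text
clock: 27.6
tcp_pos: [0.4374, -0.1462, 0.1184]
orientation: [-0.003, 0.811, 0.586, -0.001]
wrist_force: [0.7, 0.4, -0.2]
finger_gap: 0.0555
grip_force: 0.0
```

Run:
```python
from h import *
p=env.read_camera("top"); a=cv2.resize(p["pixels"][180:330,185:475],None,fx=2.7,fy=2.7,interpolation=cv2.INTER_CUBIC)
cv2.imwrite("pics/pot1.png",a[:,:,::-1])
q=down(-17.5)
s=plan([((443,-150,70),q,-.3,0),((443,-150,33),q,-.3,1),((443,-150,33),q,1,4),((443,-150,90),q,1,0),((443,-150,150),q,1,1)],(np.array([441.6,-150.9,120]),down(-18.5)),50)
print(s[0],yawof(s[1]))
```

```text
[[[1, 1, 25], [0.0, 0.0, -0.05], -0.3], [[1, 1, 50], [0.0, 0.0, -0.1], -0.3], [[1, 1, 87], [0.0, 0.0, -0.1], -0.3], [[1, 1, 87], [0.0, 0.0, -0.1], -0.3], [[1, 1, 87], [0.0, 0.0, -0.1], 1.0]]
[[[0, 0, 0], [0.0, 0.0, 0.0], 1.0], [[0, 0, 0], [0.0, 0.0, 0.0], 1.0], [[0, 0, 0], [0.0, 0.0, 0.0], 1.0], [[0, 0, 0], [0.0, 0.0, 0.0], 1.0], [[0, 0, -28], [0.0, 0.0, 0.0], 1.0]]
[[[0, 0, -29], [0.0, 0.0, 0.0], 1.0], [[0, 0, -59], [0.0, 0.0, 0.0], 1.0], [[0, 0, -89], [0.0, 0.0, 0.0], 1.0], [[0, 0, -89], [0.0, 0.0, 0.0], 1.0]]
[ 442.86562831 -150.268981    150.        ] -17.49999999999999
```

View pics/pot1.png

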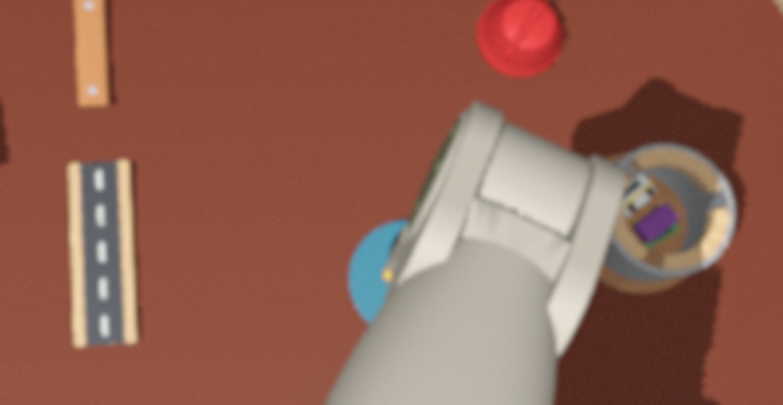

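The bench is clear of vans, and white, purple and green show inside the pot at about crop (650,210). Next I'll grip the lid.

move_arm([
  [[1,1,25],[0,0,-0.05],-0.3],
  [[1,1,50],[0,0,-0.1],-0.3],
  [[1,1,87],[0,0,-0.1],-0.3],
  [[1,1,87],[0,0,-0.1],-0.3],
  [[1,1,87],[0,0,-0.1],1],
])

```text
clock: 28.28
tcp_pos: [0.4423, -0.1502, 0.034]
orientation: [0.0, 0.806, 0.591, 0.0]
wrist_force: [1.2, -0.5, 1.0]
finger_gap: 0.0385
grip_force: 0.0
```

move_arm([
  [[0,0,0],[0,0,0],1],
  [[0,0,0],[0,0,0],1],
  [[0,0,0],[0,0,0],1],
  [[0,0,0],[0,0,0],1],
  [[0,0,-28],[0,0,0],1],
])

```text
clock: 28.9
tcp_pos: [0.4397, -0.1482, 0.0601]
orientation: [-0.002, 0.806, 0.592, -0.001]
wrist_force: [0.2, -0.3, -3.0]
finger_gap: 0.0151
grip_force: 41.5
```

move_arm([
  [[0,0,-29],[0,0,0],1],
  [[0,0,-59],[0,0,0],1],
  [[0,0,-89],[0,0,0],1],
  [[0,0,-89],[0,0,0],1],
])

```text
clock: 29.4
tcp_pos: [0.4428, -0.1498, 0.152]
orientation: [0.002, 0.806, 0.592, 0.001]
wrist_force: [-0.1, -0.4, -3.8]
finger_gap: 0.0154
grip_force: 41.6
```

Run:
```python
from h import *
s=env.get_state();print(cur()[0],s["finger_gap"],s["wrist_force"])
p=env.read_camera("scene");save(p,"lift")
print(env.landmark_of("lid",p),env.landmark_of("lid_grip",p))
a=cv2.resize(p["pixels"][60:260,190:390],None,fx=3,fy=3,interpolation=cv2.INTER_CUBIC);cv2.imwrite("pics/lift_c.png",a[:,:,::-1])
```

```text
[ 442.81148198 -149.76337276  152.0356736 ] 0.015371492615411455 [-0.13270141 -0.43305994 -3.78326108]
[{'centre': [0.4434, -0.1498, 0.1157], 'confidence': 0.79}] [{'centre': [0.4416, -0.1477, 0.1622], 'confidence': 0.61}]
```

View pics/lift_c.png

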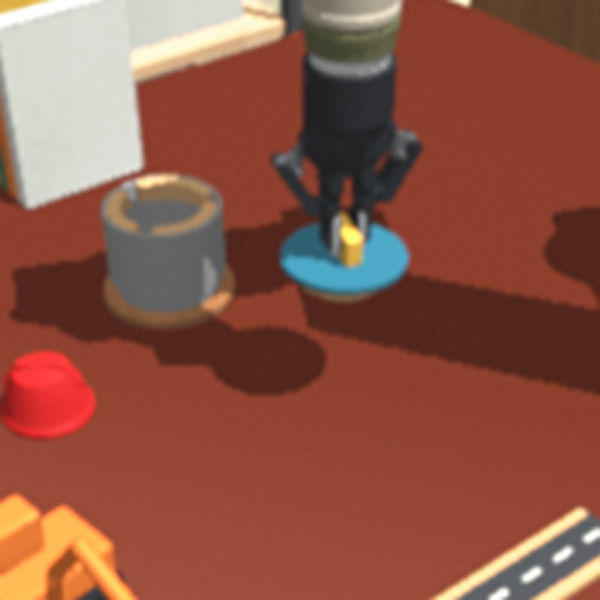

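Run:
```python
from h import *
p=env.read_camera("top")
# ring centre from tan-coloured ring pixels
for r in env.regions_of("pot_rim",p)[:1]+env.regions_of("pot",p)[:1]:
    v,u=np.nonzero(r["mask"]); print(r["mask"].sum(),u.min(),u.max(),v.min(),v.max())
print([np.round(l["centre"],4) for l in env.landmark_of("pot_rim",p)])
q=down(8)
s=plan([((446,-170,178),down(-17.5),1,0),((488.5,-384.5,178),q,1,1),((488.5,-384.5,140),q,1,1)],(np.array([442.9,-150.3,150]),down(-17.5)),50)
print(s[0],yawof(s[1]))
```

```text
1012 411 455 233 288
880 411 455 235 288
[array([ 0.4919, -0.3861,  0.1034])]
[[[-18, 9, -28], [0.0, 0.0, 0.0], 1.0], [[-56, 30, -28], [0.0, 0.0, -0.51], 1.0], [[-95, 51, -28], [0.0, 0.0, -1.02], 1.0], [[-133, 72, -28], [0.0, 0.0, -1.53], 1.0], [[-171, 93, -28], [0.0, 0.0, -2.04], 1.0]]
[[[-44, 6, 0], [0.0, 0.0, -0.51], 1.0], [[-44, 6, 0], [0.0, 0.0, -0.51], 1.0], [[-44, 6, 38], [0.0, 0.0, -0.51], 1.0], [[-44, 6, 38], [0.0, 0.0, -0.51], 1.0]]
[ 488.39339021 -384.99133201  140.        ] 7.99999999999999
```

move_arm([
  [[-18,9,-28],[0,0,0],1],
  [[-56,30,-28],[0,0,-0.51],1],
  [[-95,51,-28],[0,0,-1.02],1],
  [[-133,72,-28],[0,0,-1.53],1],
  [[-171,93,-28],[0,0,-2.04],1],
])

```text
clock: 30.38
tcp_pos: [0.4789, -0.3415, 0.1773]
orientation: [-0.001, 0.688, 0.726, 0.0]
wrist_force: [0.4, 0.3, -2.6]
finger_gap: 0.015
grip_force: 41.6
```

move_arm([
  [[-44,6,0],[0,0,-0.51],1],
  [[-44,6,0],[0,0,-0.51],1],
  [[-44,6,38],[0,0,-0.51],1],
  [[-44,6,38],[0,0,-0.51],1],
  [[-44,6,38],[0,0,-0.51],1],
])

```text
clock: 31.0
tcp_pos: [0.4872, -0.3832, 0.1408]
orientation: [-0.0, 0.656, 0.755, 0.0]
wrist_force: [-0.6, 0.4, -1.9]
finger_gap: 0.0151
grip_force: 41.6
```

move_arm([
  [[0,0,6],[0,0,0],1],
  [[0,0,10],[0,0,0],1],
  [[0,0,10],[0,0,0],1],
])

```text
clock: 31.38
tcp_pos: [0.4878, -0.3842, 0.1306]
orientation: [0.001, 0.656, 0.755, 0.0]
wrist_force: [2.6, -0.9, -4.5]
finger_gap: 0.0153
grip_force: 41.4
```

Run:
```python
from h import *
s=env.get_state();print(cur()[0],yawof(cur()[1]),s["finger_gap"],s["wrist_force"],s["ft_torque"])
p=env.read_camera("scene");a=cv2.resize(p["pixels"][60:200,180:320],None,fx=4,fy=4,interpolation=cv2.INTER_CUBIC);cv2.imwrite("pics/on1.png",a[:,:,::-1])
```

```text
[ 487.76401465 -384.19208997  130.57494057] 8.027431486158905 0.015294708073894147 [ 2.56530323 -0.85966603 -4.5265679 ] [-0.24072697 -0.4387434   0.06177371]
```

View pics/on1.png

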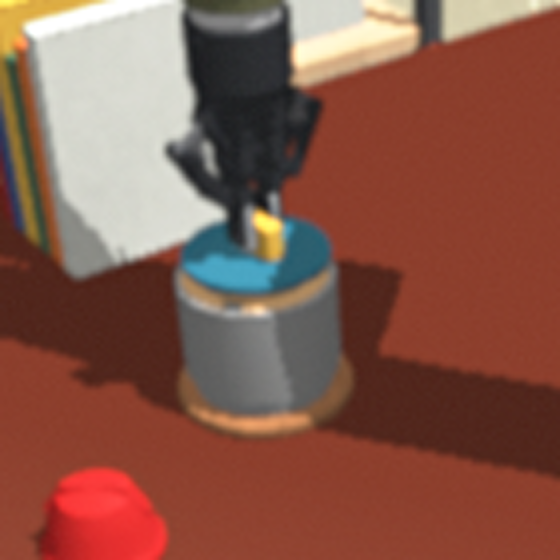

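The plug has entered the mouth and the lid is level, with a slight side force in +x. I'll shift 1 mm in that direction and lower further.

move_arm([
  [[0,1,3],[0,0,0],1],
  [[0,1,5],[0,0,0],1],
  [[0,1,5],[0,0,0],1],
], squeeze=25)

```text
clock: 31.8
tcp_pos: [0.4883, -0.3838, 0.1251]
orientation: [0.0, 0.656, 0.755, -0.0]
wrist_force: [1.9, -0.2, -3.0]
finger_gap: 0.015
grip_force: 41.4
```

move_arm([
  [[0,0,3],[0,0,0],1],
  [[0,0,5],[0,0,0],1],
  [[0,0,5],[0,0,0],1],
])

```text
clock: 32.17
tcp_pos: [0.4883, -0.3839, 0.1201]
orientation: [0.0, 0.656, 0.755, -0.0]
wrist_force: [1.3, -0.5, -3.6]
finger_gap: 0.015
grip_force: 41.4
```

move_arm([
  [[0,0,2],[0,0,0],1],
  [[0,0,4],[0,0,0],1],
  [[0,0,4],[0,0,0],1],
])

```text
clock: 32.55
tcp_pos: [0.4884, -0.3839, 0.1177]
orientation: [0.001, 0.656, 0.755, -0.0]
wrist_force: [-0.7, 0.3, 5.5]
finger_gap: 0.0149
grip_force: 42.6
```

move_arm([
  [[0,0,1],[0,0,0],1],
  [[0,0,2],[0,0,0],1],
  [[0,0,2],[0,0,0],1],
])

```text
clock: 32.92
tcp_pos: [0.4884, -0.3839, 0.1177]
orientation: [0.001, 0.656, 0.755, -0.0]
wrist_force: [-3.2, 3.2, 14.8]
finger_gap: 0.0154
grip_force: 44.1
```

move_arm([
  [[0,0,-3],[0,0,0],1],
  [[0,0,-3],[0,0,0],-0.3],
  [[0,0,-3],[0,0,0],-0.3],
  [[0,0,-3],[0,0,0],-0.3],
  [[0,0,-40],[0,0,0],-0.3],
])

```text
clock: 33.55
tcp_pos: [0.4865, -0.382, 0.1512]
orientation: [-0.004, 0.656, 0.755, 0.0]
wrist_force: [0.6, -0.4, 0.3]
finger_gap: 0.0558
grip_force: 0.0
```

move_arm([
  [[50,0,-45],[0,0,0],-0.3],
  [[100,0,-60],[0,0,0],-0.3],
  [[150,0,-60],[0,0,0],-0.3],
  [[200,0,-60],[0,0,0],-0.3],
  [[200,0,-60],[0,0,0],-0.3],
])

```text
clock: 34.17
tcp_pos: [0.4594, -0.1827, 0.2146]
orientation: [-0.0, 0.654, 0.756, 0.0]
wrist_force: [0.1, -1.1, 0.9]
finger_gap: 0.0555
grip_force: 0.0
```

Run:
```python
from h import *
print(cur()[0],yawof(cur()[1]))
p=env.read_camera("scene");print([np.round(l["centre"],4) for l in env.landmark_of("lid",p)+env.landmark_of("lid_grip",p)]);a=cv2.resize(p["pixels"][90:190,190:300],None,fx=4,fy=4,interpolation=cv2.INTER_CUBIC)
for r in env.regions_of("board",p)[:1]: print("board",rect(p,r["mask"],.01))
p=env.read_camera("top");print([np.round(l["centre"],4) for l in env.landmark_of("lid",p)+env.landmark_of("lid_grip",p)]);b=cv2.resize(p["pixels"][220:300,380:470],None,fx=4,fy=4,interpolation=cv2.INTER_CUBIC)
for r in env.regions_of("board",p)[:1]: print("board",r["confidence"],rect(p,r["mask"],.01))
print([np.round(l["centre"],4) for l in env.landmark_of("board",p)])
o=np.zeros((400,800,3),np.uint8);o[:400,:440]=a;o[:320,440:800]=b;cv2.imwrite("pics/lid1.png",o[:,:,::-1])
```

```text
[ 459.38751684 -182.656247    214.592178  ] 8.251841902051348
[array([ 0.4891, -0.3826,  0.0832]), array([ 0.4871, -0.3833,  0.1308])]
board (array([486.3, 148.2]), array([188.5,  65.4]), 0.8, array([491.5, 149.3]))
[array([ 0.6875, -0.2866, -0.0035]), array([0.6907, 0.1517, 0.0042]), array([ 0.8108, -0.0648, -0.0011])]
board 0.7 (array([486.7, 148. ]), array([182.8,  62.2]), 1.1, array([484. , 148.4]))
[array([0.4845, 0.1458, 0.0007])]
```

View pics/lid1.png

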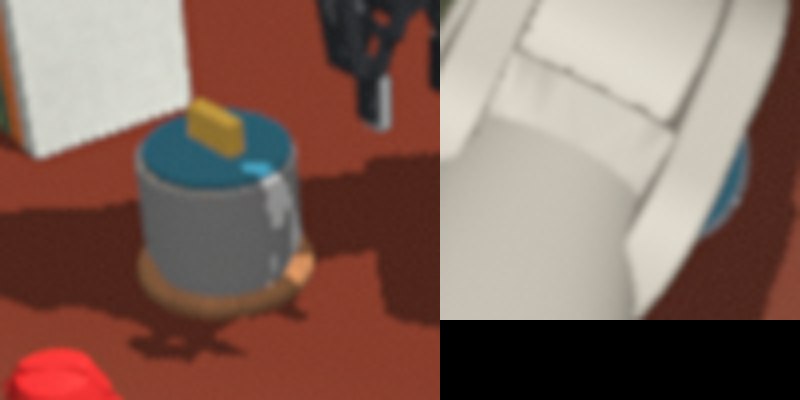

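The lid is home: its origin is at z 83 mm, and it's flush and level at (215,145). The board is still at (485,148), yaw 1°, so I'll pick it across its width.

Run:
```python
from h import *
st=(np.array([459.,-183,213.]),down(8))
# commanded: computed from the moves
c=np.array([488.4,-385,140]);r=down(8)
c=c+r.apply([0,1,10+5+5+4+2-40+0-60]) ; c=c+r.apply([200,0,0]); c=c+0; print(c)
q=down(91)
s=plan([((485,147,150),q,-.65,0),((485,147,60),q,-.65,0),((485,147,10),q,-.65,0),((485,147,-2),q,-.65,1)],(c,r),55)
print(s[0],yawof(s[1]))
```

```text
[ 461.55564788 -186.80721315  214.        ]
[[[36, 8, 7], [0.0, 0.0, -0.92], -0.65], [[73, 15, 14], [0.0, 0.0, -1.84], -0.65], [[109, 23, 21], [0.0, 0.0, -2.77], -0.65], [[145, 31, 28], [0.0, 0.0, -3.69], -0.65], [[182, 39, 36], [0.0, 0.0, -4.61], -0.65]]
[[[20, 31, 7], [0.0, 0.0, -0.92], -0.65], [[39, 63, 14], [0.0, 0.0, -1.85], -0.65], [[59, 94, 21], [0.0, 0.0, -2.77], -0.65], [[79, 126, 28], [0.0, 0.0, -3.69], -0.65], [[79, 126, 73], [0.0, 0.0, -3.69], -0.65]]
[[[0, 0, 45], [0.0, 0.0, 0.0], -0.65], [[0, 0, 95], [0.0, 0.0, 0.0], -0.65], [[0, 0, 107], [0.0, 0.0, 0.0], -0.65], [[0, 0, 107], [0.0, 0.0, 0.0], -0.65]]
[484.73622554 147.23798918  -2.        ] 91.00000000000001
```

move_arm([
  [[36,8,7],[0,0,-0.92],-0.85],
  [[73,15,14],[0,0,-1.84],-0.85],
  [[109,23,21],[0,0,-2.77],-0.85],
  [[145,31,28],[0,0,-3.69],-0.85],
  [[182,39,36],[0,0,-4.61],-0.85],
])

```text
clock: 35.25
tcp_pos: [0.4739, 0.0006, 0.1781]
orientation: [0.0, 0.306, 0.952, -0.0]
wrist_force: [-0.1, 0.9, 0.9]
finger_gap: 0.0791
grip_force: 0.0
```

move_arm([
  [[20,31,7],[0,0,-0.92],-0.85],
  [[39,63,14],[0,0,-1.85],-0.85],
  [[59,94,21],[0,0,-2.77],-0.85],
  [[79,126,28],[0,0,-3.69],-0.85],
  [[79,126,73],[0,0,-3.69],-0.85],
])

```text
clock: 35.88
tcp_pos: [0.4867, 0.1507, 0.107]
orientation: [0.004, -0.011, 1.0, 0.001]
wrist_force: [0.3, -0.5, -0.2]
finger_gap: 0.0787
grip_force: 0.0
```

move_arm([
  [[0,0,45],[0,0,0],-0.85],
  [[0,0,90],[0,0,0],-0.85],
  [[0,0,90],[0,0,0],-0.85],
])

```text
clock: 36.25
tcp_pos: [0.4801, 0.1475, 0.0122]
orientation: [-0.004, -0.009, 1.0, -0.001]
wrist_force: [0.1, -0.0, 1.0]
finger_gap: 0.0792
grip_force: 0.0
```

Run:
```python
from h import *
s=env.get_state();print(cur()[0],yawof(cur()[1]),s["finger_gap"],s["wrist_force"])
p=env.read_camera("scene")
for r in env.regions_of("board",p)[:1]: print("board",r["confidence"],rect(p,r["mask"],.01))
print([np.round(l["centre"],4) for l in env.landmark_of("board",p)])
a=cv2.resize(p["pixels"][200:320,300:440],None,fx=5,fy=5,interpolation=cv2.INTER_CUBIC);cv2.imwrite("pics/b1.png",a[:,:,::-1])
```

```text
[480.12447902 147.51775757  12.21938802] 90.99079401452359 0.07922544396384934 [ 0.12172305 -0.0237508   1.00898707]
board 0.82 (array([507.7, 149.6]), array([144.2,  61.2]), 2.4, array([514.4, 148.6]))
[array([ 0.4839,  0.1456, -0.0036])]
```

View pics/b1.png

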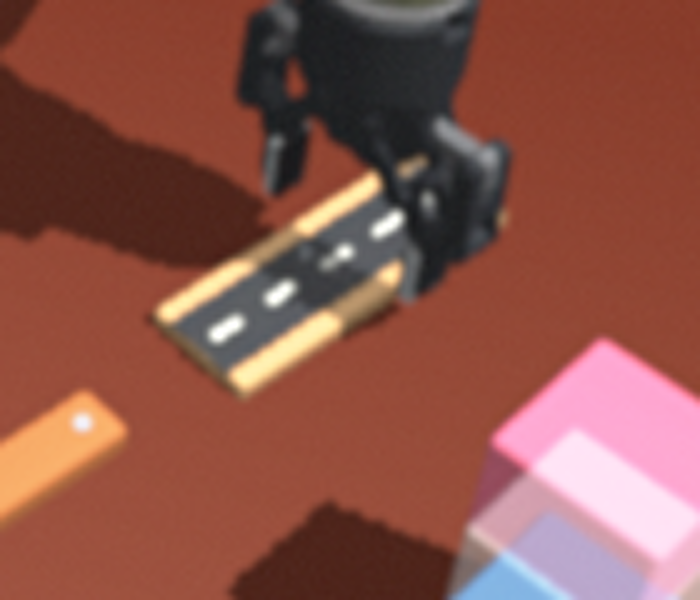

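The fingers straddle the board at about (270,185) and (410,290). I'll go down and close.

move_arm([
  [[0,0,10],[0,0,0],-0.8],
  [[0,0,17],[0,0,0],-0.7],
  [[0,0,17],[0,0,0],-0.7],
  [[0,0,17],[0,0,0],-0.7],
], squeeze=60)

```text
clock: 36.9
tcp_pos: [0.4834, 0.1483, -0.0016]
orientation: [0.0, -0.009, 1.0, -0.0]
wrist_force: [-0.4, 0.5, -0.2]
finger_gap: 0.0725
grip_force: 0.0
```

move_arm([
  [[0,0,0],[0,0,0],1],
  [[0,0,0],[0,0,0],1],
  [[0,0,0],[0,0,0],1],
  [[0,0,0],[0,0,0],1],
])

```text
clock: 37.4
tcp_pos: [0.4837, 0.1482, -0.0009]
orientation: [0.0, -0.009, 1.0, -0.0]
wrist_force: [-1.4, -1.4, 6.2]
finger_gap: 0.0579
grip_force: 63.9
```

```bash
cat >> h.py <<'E'
def lean(al=45,gap=0,up=0,off=1.5,T=(573.7,357.),ty=5.3,tcp=1):
    a=np.radians(ty);c=np.array([np.cos(a),np.sin(a),0]);m=np.array([-np.sin(a),np.cos(a),0]);k=np.array([0,0,1.])
    al=np.radians(al);z=m*np.sin(al)-k*np.cos(al);s=m*np.cos(al)+k*np.sin(al)
    F=np.array([*T,0])-35*m
    P=F-m*(90*np.cos(al)+gap)+k*(90*np.sin(al)+up)+z*tcp+s*off
    return P,R.from_matrix(np.c_[np.cross(c,z),c,z])
E
python3 - <<'E'
from h import *
P0,q0=lean(0,60,150); P1,q1=lean(46,45,60); P2,q2=lean(46,15,8); print(P0,P1,P2)
st=(np.array([484.,148,-2]),down(91))
s=plan([((484,148,130),down(91),1,0),(P0,down(5.3),1,1),(P1,q1,1,1),(P2,q2,1,1)],st,50,9)
print(s[0],lean(46)[0])
E
```

```text
[590.6500028  174.28451788 149.        ] [586.70189231 216.84385663 125.12493336] [583.93077469 246.71559758  73.12493336]
[[[0, 0, -44], [0.0, 0.0, 0.0], 1.0], [[0, 0, -88], [0.0, 0.0, 0.0], 1.0], [[0, 0, -132], [0.0, 0.0, 0.0], 1.0], [[-11, 2, -134], [0.0, 0.0, 0.86], 1.0], [[-21, 5, -136], [0.0, 0.0, 1.71], 1.0]]
[[[-10, 5, -2], [0.0, 0.0, 0.86], 1.0], [[-19, 11, -4], [0.0, 0.0, 1.72], 1.0], [[-29, 16, -6], [0.0, 0.0, 2.58], 1.0], [[-39, 22, -7], [0.0, 0.0, 3.43], 1.0], [[-48, 27, -9], [0.0, 0.0, 4.29], 1.0]]
[[[-3, 11, -2], [0.0, 0.0, 0.86], 1.0], [[-6, 21, -4], [0.0, 0.0, 1.71], 1.0], [[-9, 32, -6], [0.0, 0.0, 2.57], 1.0], [[-9, 32, -6], [0.0, 0.0, 2.57], 1.0], [[-3, 35, -2], [-0.17, 0.75, 2.57], 1.0]]
[[[6, 0, 5], [0.0, 0.77, 0.0], 1.0], [[13, 0, 10], [0.0, 1.54, 0.0], 1.0], [[20, 0, 15], [0.0, 2.3, 0.0], 1.0], [[26, 0, 20], [0.0, 3.07, 0.0], 1.0], [[33, 0, 24], [0.0, 3.84, 0.0], 1.0]]
[[[-1, 0, 0], [0.0, 0.0, 0.0], 1.0], [[-9, 0, 29], [0.0, 0.0, 0.0], 1.0], [[-17, 0, 58], [0.0, 0.0, 0.0], 1.0], [[-17, 0, 58], [0.0, 0.0, 0.0], 1.0]]
[584.00627217 247.00072096  73.08598678] [582.54521588 261.65146805  65.12493336]
```

move_arm([
  [[0,0,-44],[0,0,0],1],
  [[0,0,-88],[0,0,0],1],
  [[0,0,-132],[0,0,0],1],
  [[-11,2,-134],[0,0,0.86],1],
  [[-21,5,-136],[0,0,1.71],1],
])

```text
clock: 38.02
tcp_pos: [0.5049, 0.1538, 0.1353]
orientation: [0.001, 0.142, 0.99, 0.0]
wrist_force: [-0.4, -0.1, -1.1]
finger_gap: 0.0578
grip_force: 65.5
```

move_arm([
  [[-10,5,-2],[0,0,0.86],1],
  [[-19,11,-4],[0,0,1.72],1],
  [[-29,16,-6],[0,0,2.58],1],
  [[-39,22,-7],[0,0,3.43],1],
  [[-48,27,-9],[0,0,4.29],1],
])

```text
clock: 38.65
tcp_pos: [0.558, 0.1664, 0.1431]
orientation: [-0.0, 0.494, 0.869, -0.0]
wrist_force: [0.9, 0.3, -1.0]
finger_gap: 0.0579
grip_force: 65.5
```

move_arm([
  [[-3,11,-2],[0,0,0.86],1],
  [[-6,21,-4],[0,0,1.71],1],
  [[-9,32,-6],[0,0,2.57],1],
  [[-9,32,-6],[0,0,2.57],1],
  [[-3,35,-2],[-0.17,0.75,2.57],1],
])

```text
clock: 39.28
tcp_pos: [0.5888, 0.1837, 0.1453]
orientation: [-0.05, 0.67, 0.739, 0.046]
wrist_force: [-0.5, 0.0, -1.2]
finger_gap: 0.0581
grip_force: 65.5
```

move_arm([
  [[6,0,5],[0,0.77,0],1],
  [[13,0,10],[0,1.54,0],1],
  [[20,0,15],[0,2.3,0],1],
  [[26,0,20],[0,3.07,0],1],
  [[33,0,24],[0,3.84,0],1],
])

```text
clock: 39.9
tcp_pos: [0.5858, 0.2174, 0.1262]
orientation: [-0.289, 0.619, 0.681, 0.265]
wrist_force: [-1.2, 0.3, -1.2]
finger_gap: 0.0581
grip_force: 65.5
```

move_arm([
  [[-1,0,0],[0,0,0],1],
  [[-1,0,0],[0,0,0],1],
])

```text
clock: 40.15
tcp_pos: [0.5862, 0.2167, 0.1253]
orientation: [-0.288, 0.62, 0.681, 0.263]
wrist_force: [-0.1, -0.2, -0.7]
finger_gap: 0.0579
grip_force: 65.5
```

Run:
```python
from h import *
s=env.get_state();P,q=cur();print(P,s["finger_gap"],s["wrist_force"],np.round(s["joint_pos"],2))
P1,q1=lean(46,45,60);print(P1,np.degrees((q.inv()*q1).as_rotvec()))
p=env.read_camera("scene");a=p["pixels"][160:380,270:530];a=cv2.resize(a,None,fx=2.7,fy=2.7,interpolation=cv2.INTER_CUBIC);cv2.imwrite("pics/b2.png",a[:,:,::-1])
print([np.round(l["centre"],4) for l in env.landmark_of("board",p)])
```

```text
[586.17113754 216.72916107 125.30166965] 0.057904648903158336 [-0.0670088  -0.18007209 -0.71311634] [-0.13  0.55 -0.1   1.14  0.78  1.26]
[586.70189231 216.84385663 125.12493336] [0.00385864 0.1063382  0.06517005]
[array([0.5839, 0.2149, 0.1209]), array([ 0.488 , -0.386 ,  0.0958])]
```

View pics/b2.png

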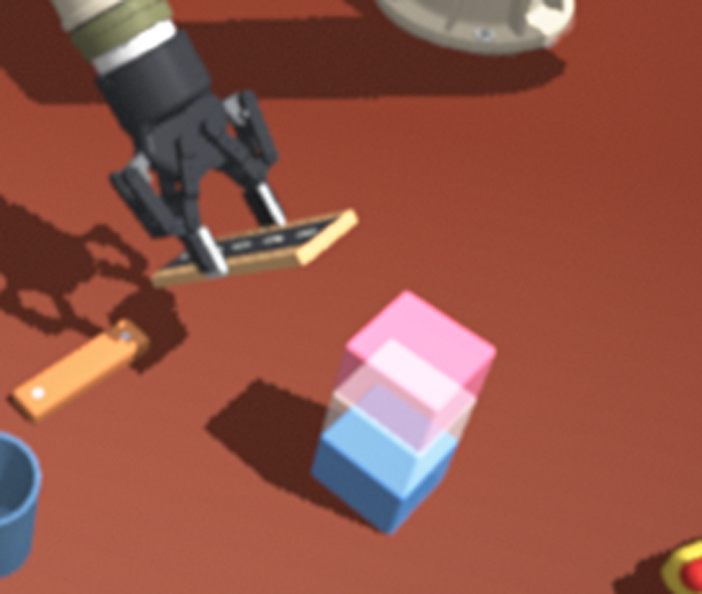

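The board is tilted, with its upper end toward the pink-topped tower and firmly held. I'll approach until it's just short of contact.

move_arm([
  [[-3,0,22],[0,0,0],1],
  [[-5,0,44],[0,0,0],1],
  [[-8,0,66],[0,0,0],1],
  [[-8,0,66],[0,0,0],1],
  [[-8,0,66],[0,0,0],1],
])

```text
clock: 40.88
tcp_pos: [0.5827, 0.2588, 0.0748]
orientation: [-0.288, 0.62, 0.681, 0.264]
wrist_force: [0.3, -0.1, -0.5]
finger_gap: 0.058
grip_force: 65.5
```

Run:
```python
from h import *
s=env.get_state();P,q=cur();print(P,lean(46,3,8)[0],s["wrist_force"])
for n in("scene","top"):
    p=env.read_camera(n)
    print(n,[(np.round(l["centre"],4),l["confidence"]) for t in("board","tower") for l in env.landmark_of(t,p)[:1]])
    if n=="scene":
        a=cv2.resize(p["pixels"][240:380,330:470],None,fx=4.2,fy=4.2,interpolation=cv2.INTER_CUBIC);cv2.imwrite("pics/b3.png",a[:,:,::-1])
```

```text
[582.74608921 258.77568799  74.79590341] [582.82232764 258.66429395  73.12493336] [ 0.28103592 -0.09042464 -0.52941292]
scene [(array([0.5784, 0.2563, 0.0728]), 0.89), (array([0.5718, 0.3577, 0.0021]), 0.83)]
top [(array([0.5845, 0.2594, 0.0769]), 0.68), (array([ 5.725e-01,  3.539e-01, -2.000e-04]), 0.98)]
```

View pics/b3.png

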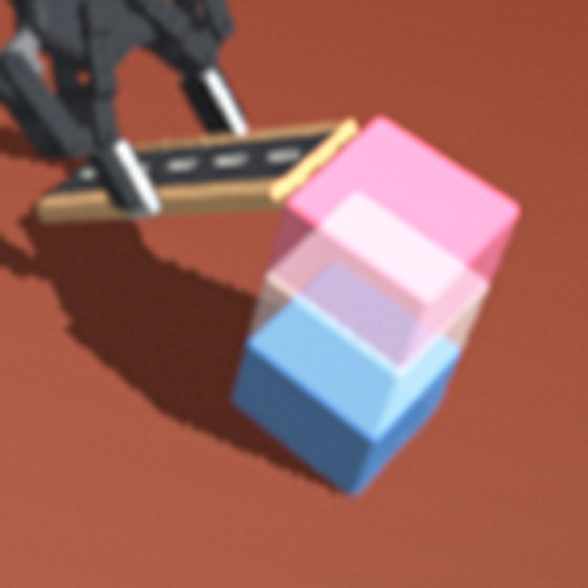

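The board is parallel to the tower face and almost touching it. I'll lower it in small steps until the lower end touches the bench.

move_arm([
  [[-3,0,3],[0,0,0],1],
  [[-6,0,6],[0,0,0],1],
  [[-6,0,6],[0,0,0],1],
])

```text
clock: 41.55
tcp_pos: [0.5822, 0.2588, 0.0648]
orientation: [-0.289, 0.62, 0.68, 0.263]
wrist_force: [0.1, 0.2, -0.1]
finger_gap: 0.0577
grip_force: 65.6
```

move_arm([
  [[-1,0,1],[0,0,0],1],
  [[-1,0,1],[0,0,0],1],
])

```text
clock: 41.8
tcp_pos: [0.5822, 0.2593, 0.0642]
orientation: [-0.289, 0.62, 0.68, 0.264]
wrist_force: [-0.5, 2.7, 2.6]
finger_gap: 0.0579
grip_force: 65.7
```

move_arm([
  [[1,0,1],[0,0,0],1],
  [[1,0,1],[0,0,0],1],
])

```text
clock: 42.05
tcp_pos: [0.5822, 0.2598, 0.0639]
orientation: [-0.289, 0.62, 0.68, 0.263]
wrist_force: [-1.4, -1.6, 4.1]
finger_gap: 0.058
grip_force: 66.1
```

move_arm([
  [[1,0,1],[0,0,0],1],
  [[1,0,1],[0,0,0],1],
])

```text
clock: 42.3
tcp_pos: [0.5823, 0.2601, 0.0638]
orientation: [-0.288, 0.621, 0.68, 0.263]
wrist_force: [-3.8, -9.3, 7.3]
finger_gap: 0.0575
grip_force: 66.9
```

The upper end now touches the tower and the lower end the bench. Time to release and back off along the tool axis.

move_arm([
  [[-1,0,-1],[0,0,0],0.9],
  [[-1,0,-1],[0,0,0],-0.6],
  [[-1,0,-1],[0,0,0],-0.7],
  [[-1,0,-1],[0,0,0],-0.75],
  [[-1,0,-1],[0,0,0],-0.75],
], squeeze=20)

```text
clock: 42.92
tcp_pos: [0.582, 0.2603, 0.0635]
orientation: [-0.289, 0.62, 0.68, 0.263]
wrist_force: [-0.4, 0.4, -0.8]
finger_gap: 0.0747
grip_force: 0.0
```

move_arm([
  [[0,0,-10],[0,0,0],-0.75],
  [[0,0,-30],[0,0,0],-0.75],
  [[0,0,-70],[0,0,0],-0.75],
  [[0,0,-110],[0,0,0],-0.75],
  [[0,0,-110],[0,0,0],-0.75],
])

```text
clock: 43.55
tcp_pos: [0.5919, 0.1789, 0.1425]
orientation: [-0.287, 0.621, 0.68, 0.265]
wrist_force: [-0.2, 0.5, -0.5]
finger_gap: 0.0744
grip_force: 0.0
```

Run:
```python
from h import *
s=env.get_state();P,q=cur();print(P,s["wrist_force"],s["finger_gap"])
p=env.read_camera("scene");save(p,"fin_s");a=p["pixels"]
print([(t,np.round(l["centre"],4),l["confidence"]) for t in("board","lid","helmet","xylobar","excavator") for l in env.landmark_of(t,p)[:1]])
cv2.imwrite("pics/fin.png",cv2.resize(a,(800,600),interpolation=cv2.INTER_CUBIC)[:,:,::-1])
```

```text
[591.88989368 178.93375872 142.54339574] [-0.1711494   0.46569038 -0.5470356 ] 0.07436869632069656
[('board', array([0.5817, 0.2593, 0.0608]), 0.75), ('lid', array([ 0.488 , -0.3838,  0.0833]), 0.76), ('helmet', array([ 6.913e-01, -2.932e-01, -6.000e-04]), 0.66), ('xylobar', array([0.6904, 0.1566, 0.    ]), 0.95), ('excavator', array([ 8.085e-01, -6.140e-02,  7.000e-04]), 0.59)]
```

View pics/fin.png

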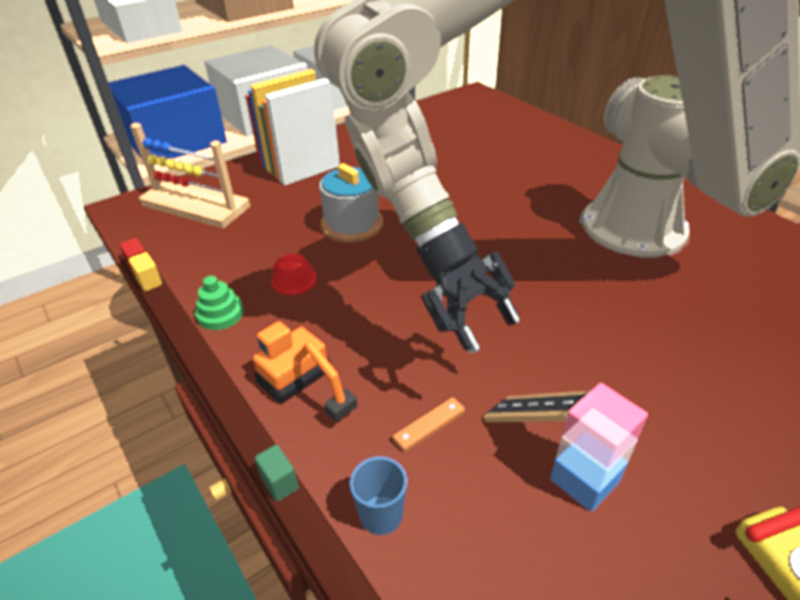

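The board leans on the tower at (540,405), the lid is home at (348,180), no vans are left on the bench, and the bystanders haven't moved. I'll hand in now.

```bash
python3 -c "
from workcell import env
print(env.hand_in())"
```

```text
the job is handed in; nothing more can be done
None
```

I handed the job in: all five minibuses are in the pot, the lid is fully home and level, and the board leans on the tower at about 45°. The helmet, xylophone bar and excavator were left in place. The hand-in returned no verdict.

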